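# Hook in the second shelf bracket and lay the shelf

### The arm

A 6-joint arm with a two-finger parallel gripper is mounted at the origin on the work surface. World frame = base frame: x ahead of the robot, y to its left, z up, the work surface at z = 0. Lengths are in mm, angles in degrees, forces in N, time in s.
With the tool pointing down it reaches from about 325 to 875 mm from the base axis. Payload 4.4 kg.
Tool frame: the origin (TCP) lies between the finger pads; the fingertips stand 25 mm ahead of it and the grasp point (between the pads) lies 6 mm ahead of it (bot.finger_overhang is the distance from the TCP to the fingertips, in mm); x points along the fingers, y is the direction in which the jaws open and shut, and the axes are right-handed (so a half turn about x gives the same grasp; the last joint's range is limited). The gripper opens to 85 mm and grips with 20 to 120 N. Pads are 22 mm wide; open, the fingers measure 114 mm over their backs; the gripper's body (76 mm by 85 mm) begins 54 mm behind the grasp point. The pads swing forward as they close: fully open they stand 13 mm farther back than shut.
Start: joints at [-84.597, 11.837, 88.321, -0, 79.842, -8.623], TCP at [139.346, -557.862, 256.282] pointing down, gripper open.
Joint ranges: [-156.59, 156.59], [-49.26, 127.26], [12.9, 141.05], [-63.56, 243.56], [4.71, 150.69], [-161.64, 161.64]. Speed limits (degrees/s): [159.86, 159.86, 180, 180, 180, 180].

### API

Orientations are given as [roll, pitch, yaw] about the fixed x, y, z axes, in that order (R = Rz(yaw) Ry(pitch) Rx(roll)).
In Python, from cell import bot gives the robot as it stands.
- The arm moves only by the tool carry_out, never from a script. Its argument "series" is a list of rows, each a list of 3 entries, a list of its own where there are three numbers: the shift along the world's x, y, z in mm, then the turn, a rotation vector about the world's x, y, z in rad, then the closure, from -1 (fully open) to 1 (shut), so that 0 is half open. In form: [[[x, y, z], [wx, wy, wz], claw], ...]. A call has 1 to 12 rows; each row is the pose to reach, as a shift and turn from the pose commanded when the call began; what a row does not reach only later rows make up. A row lasts 1/10 s, in which the tool goes at most 50 mm and 8.59 degrees, less where a joint would pass 70% of its speed; a pose out of reach is approached as far as the arm can. A call with a gripper value outside its range is refused whole. The fingers move at their own pace and stop on an object; "newtons" is the grip in N (left out, the last holds). Time passes only in rows, so rows that repeat a pose let the fingers close. It gives the time, the measured TCP pose, the force and the opening at its end, in the units of the state.
- bot.get_obs(): the state, without advancing time (a new reading comes with each control period).
- bot.grab_frame(name): name is "scene" or "top" or "wrist"; returns a dict with "frame" (400x640x3 uint8, red, green, blue), "range_z" (400x640 float32, mm along the optical axis (not along the pixel's ray), 0 where there is no reading), "camera_matrix" (3x3 intrinsics, pixels), "k1" (the pictures are not rectified: a ray, as slopes to the right and down, at radius r is drawn at 1 + k1 r^2 times it, then the intrinsics apply), "eye" and "rotation" of the camera in the world. Camera axes: x right, y down, z forward; pixel columns grow to the right and rows downward; lengths in mm; the calibration is good to about 2 mm. A picture is of the moment at which its call begins.
- bot.hand_in(): hands the job in, once; it reports no verdict.
The state is a dict: "time_s": time; "joint_positions": joint angles; "joint_vel": joint speeds; "effort": joint torques, N m; "ee_pos": TCP position; "ee_rot": TCP orientation; "contact_force": force on the tool from outside, world axes, zero at the start; "torque": the same for the moment, N m; "opening": finger opening in mm.
Only numpy, scipy, OpenCV 4.12 (cv2) and the standard library are available. Lean on these libraries where they do the work, as an engineer would, in place of code of your own. Each camera call takes 0.05 s, during which the arm holds its last target.

### The job

Hang the loose long bracket in the top two slots of the bare left-hand upright, level with the bracket already on the right-hand one: find the slots by feel, press its hook tabs in until it sits flat against the upright, then push it down until it is fully home. The hooks wedge tight over the last few millimetres, so it will not drop home by its own weight: push firmly, but not harder than about 30 N, so as not to bend the tabs. Then lay the white shelf gently and level on both brackets, square to the rack and behind the brackets' upturned noses, let go, and leave the other things on the bench where they are.

Things in the scene. Friction and masses are not known exactly. Their poses are not given: they have to be found in the camera images.
- rack: Fixed grey bench rack: two channel uprights 40 mm wide, 245 mm high, at y = +120 mm (bare, left) and -120 mm (already has its bracket). Origin on the table midway between them, in the plane of their slotted front faces; x into the faces, away from the robot; y left; z up. Low feet and a deck with cartons up to 105 mm high reach 135 mm out in front.
- slot (a point): Where the middle of the top slot's sill of the bare upright is by drawing: in its front face, 204 mm above the table; axes as the rack's (x into the slot, z up). Height and face are true, but this upright is bolted tight up to 6 mm left or right of it: feel for the slots. Slots 9 mm wide, 22 mm high from this sill up, the second 32 mm lower; face 4 mm thick; upright ends 41 mm higher.
- bracket_hook (a point): Point in the end face of the long bracket, on its centre line, at the underside of the upper tab's neck, 44 mm above the bracket's underside; x out of the end face, z up. Two tabs 6 mm thick (y), 32 mm apart: neck 10 mm high from here up, then a hook dropping 8 mm below it; reach 10 mm. They pass the slots when this point is 8 to 12 mm above slot; fully home it is level and flush with it.
- bracket: The loose long bracket, 0.3 to 0.45 kg; origin under its middle, axes as at the hook. Over 4 mm of upright the hooks' inner faces stand 5.4 mm off the end face at the tip, 4.05 mm 2 mm higher, 3.6 mm at the neck: let go too early it hangs 2 to 5 mm above home, and needs a push growing to 10 to 22 N, best on its flat top close to the upright; then it stops hard.
- bracket_mid (a point): Centre of the loose long bracket, a steel channel 150 mm long (x, towards its hooks), 20 mm wide, 56 mm high, standing on the table; the point is 28 mm above its underside, 75 mm from the hook end face. Grip it across its width. Its top is flat but for a nose, 6 mm thick and 9 mm high, at the far end from the hooks. (The 100 mm bracket is the wrong one.)
- shelf_base (a point): Middle of the underside of the white shelf tray, 128 mm (x) by 280 mm (y), rim 16 mm high, 0.35 to 0.6 kg, flat on the table at first; z up. It is the same both ways round.
- shelf_grip (a point): Point in the blue divider that stands along x on the middle of the shelf: 110 mm long (x), 12 mm thick (y); the point is 36 mm above the shelf's underside and 18 mm below the divider's top. Grip here, across y.
- shelf: The shelf tray itself; origin in the middle of its underside.
- shelf_place (a point): Where the middle of the shelf's underside belongs: on the flat tops of the two brackets, 216 mm above the table, midway between the uprights, 71.5 mm in front of their faces; axes as the rack's. The brackets' noses begin 144 mm in front of the faces, so the 128 mm deep shelf has 8 mm of play each way.
- short_bracket: Short steel bracket, 100 mm long, 20 mm wide and 56 mm high, standing on the bench: not for this rack. Leave it alone. Origin in the middle of its underside.
- carton_a: Small white carton with a green band, 60 mm high. Leave it alone. Origin in the middle of its underside.
- carton_b: Flat white carton with a blue band, 45 mm high. Leave it alone. Origin in the middle of its underside.
- jar_a: Jar with a red cap, 95 mm high. Leave it alone. Origin in the middle of its underside.
- jar_b: Another such jar. Leave it alone. Origin in the middle of its underside.
- mallet: Mallet with a black rubber head, 260 mm long. Leave it alone.
- tape: Roll of tape lying flat, 100 mm across, 48 mm high. Leave it alone. Origin in the middle of its underside.
Mind the look-alikes: they are no part of the job. Leave any red look-alike of the bracket alone.

How it is judged:
By the outcome, as a careful person would: the job done as asked, in the order asked, and still so for the second after the job is handed in, with the robot touching nothing.
It also fails if it takes over 72 s, if anything falls off the work surface, if the arm or the gripper's body presses on something with over 40 N, if the wrist force passes 120 N, or if a joint passes its speed limit or range.

## Working session

There is one attempt and no reset: what is moved stays moved. The work goes in short steps, Python scripts to look and compute and a tool call to move; the robot and the scene stay as the last step left them, time stands still between calls to the robot, and variables do not carry over. Pictures are saved under pics/ and viewed, and the job is handed in when it is done.

Besides the shell and the picture viewer there is one more tool, called after "Call:" as name([rows], argument=value, ...), one row to a line, values as JSON. carry_out: Moves the arm, as the interface text tells. Its arguments: {"type":"object","properties":{"series":{"type":"array"},"newtons":{"type":"number"}},"required":["series"]}

```bash
ls; mkdir -p pics
python3 - <<'E'
from cell import bot
import cv2
for n in ["scene","top","wrist"]:
    f=bot.grab_frame(n); cv2.imwrite(f"pics/{n}0.png",f["frame"][:,:,::-1])
    print(n,f["camera_matrix"].tolist(),f["k1"],f["eye"],f["rotation"])
print(bot.get_obs())
E
```

```text
pics
scene [[494.8598172315608, 0.0, 319.2493672291943], [0.0, 494.8598172315608, 198.71177781123612], [0.0, 0.0, 1.0]] -0.13493838217081555 [ 935.87549652 -967.12348161 1272.70378002] [-1.38297891e+02 -1.66084011e-02  2.65616389e+01]
top [[427.8296889717546, 0.0, 319.8698628488363], [0.0, 427.8296889717546, 198.6575086855502], [0.0, 0.0, 1.0]] 0.011106504394035948 [ 292.36118505  -50.36428503 1495.85165287] [-171.98937942    0.50666462  -90.90311391]
wrist [[349.56376031064053, 0.0, 324.94983010081245], [0.0, 349.56376031064053, 195.29235687590707], [0.0, 0.0, 1.0]] 0.013937825434116488 [ 216.66904706 -537.90494042  374.28857907] [ 1.62146337e+02  7.69143929e-02 -7.59867538e+01]
{'time_s': 0.15, 'joint_positions': array([-8.45982345e+01,  1.18741275e+01,  8.83849075e+01,  1.10748948e-03,
        7.98434210e+01, -8.62402687e+00]), 'joint_vel': array([-0.05632399, -0.15683567, -0.17993489, -0.06877557,  0.04554692,
       -0.03934577]), 'effort': array([ 2.27914588e-04, -3.83512688e+01, -2.92037129e+01, -2.26993370e-04,
        6.57250304e-03,  8.25577644e-06]), 'ee_pos': array([ 139.28942329, -557.31755008,  255.39066762]), 'ee_rot': array([-99.2334364 ,  89.89753817,  94.79215968]), 'contact_force': array([0.15536396, 0.84934268, 0.34488617]), 'torque': array([-0.00302973, -0.00061598, -0.02591414]), 'opening': 85.31668091474148}
```

View pics/scene0.png

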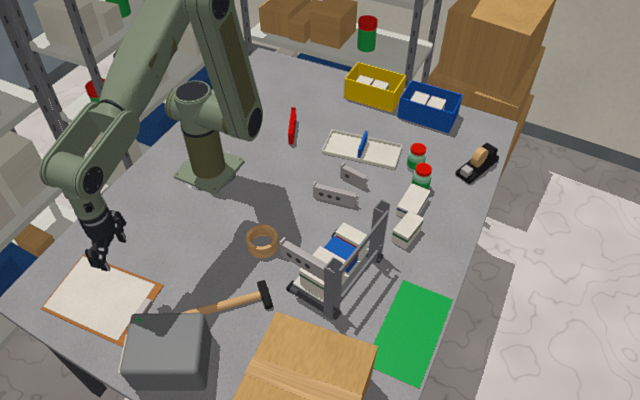

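View pics/top0.png

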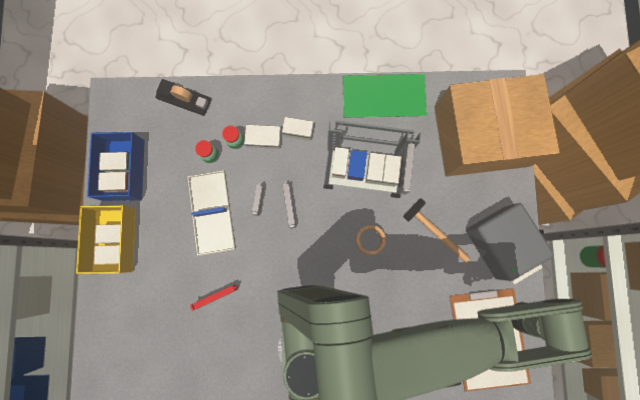

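View pics/wrist0.png

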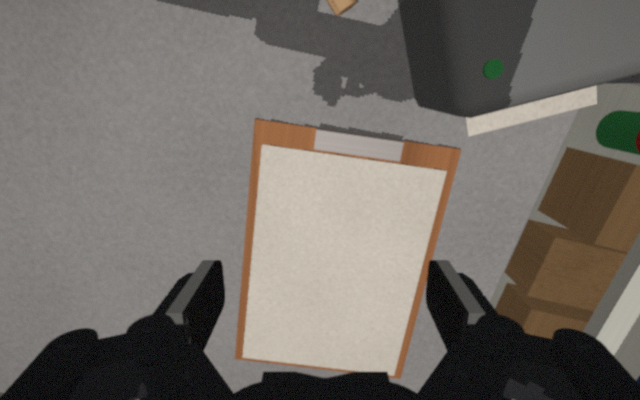

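Scene: the long-bracket candidates in the top view are the grey one at (290,204), the shorter grey one at (258,198) and the red one at (215,295). The shelf is at (211,213) and the rack at about (372,160), with its bare upright at left (~335,130). By length and colour I choose the one at (290,204). I'll check it in a crop.

```bash
cat > h.py <<'E'
import numpy as np, cv2
from scipy.spatial.transform import Rotation as R
def RM(f): return R.from_euler('xyz',f["rotation"],degrees=True).as_matrix()
def rays(f,px):
    px=np.atleast_2d(np.array(px,float)); K=np.array(f["camera_matrix"])
    d=(px-[K[0,2],K[1,2]])/[K[0,0],K[1,1]]
    u=d.copy()
    for _ in range(20): u=d/(1+f["k1"]*(u**2).sum(1,keepdims=True))
    return np.c_[u,np.ones(len(u))]
def plane(f,px,z):
    v=rays(f,px)@RM(f).T; e=np.array(f["eye"])
    return e+v*((z-e[2])/v[:,2])[:,None]
def depth(f,px):
    px=np.atleast_2d(px).astype(int); r=rays(f,px)
    return np.array(f["eye"])+(r*f["range_z"][px[:,1],px[:,0]][:,None])@RM(f).T
def proj(f,P):
    c=(np.atleast_2d(P)-np.array(f["eye"]))@RM(f); u=c[:,:2]/c[:,2:]
    u=u*(1+f["k1"]*(u**2).sum(1,keepdims=True)); K=np.array(f["camera_matrix"])
    return u*[K[0,0],K[1,1]]+[K[0,2],K[1,2]]
def cloud(f):
    h,w=f["range_z"].shape
    uu,vv=np.meshgrid(np.arange(w),np.arange(h)); return depth(f,np.c_[uu.ravel(),vv.ravel()]).reshape(h,w,3)
def crop(f,x0,y0,x1,y1,s,name):
    cv2.imwrite("pics/"+name,cv2.resize(f["frame"][y0:y1,x0:x1,::-1],None,fx=s,fy=s,interpolation=cv2.INTER_CUBIC))
E
python3 - <<'E'
from cell import bot
from h import *
t=bot.grab_frame("top"); s=bot.grab_frame("scene")
import pickle; pickle.dump((t,s),open("f0.pkl","wb"))
crop(t,170,110,430,270,3,"tc.png"); crop(s,270,110,470,330,2.7,"sc.png")
C=cloud(t)
for p in [(290,190),(289,204),(258,198),(200,190),(211,212),(420,300),(335,130),(408,150)]: print(p,C[p[1],p[0]].round(1))
print(plane(t,[(290,204)],56))
E
```

```text
(290, 190) [535.8  64.9   0. ]
(289, 204) [478.8  64.4  54.5]
(258, 198) [501.7 170.4  51.2]
(200, 190) [5.413e+02 3.841e+02 1.000e-01]
(211, 212) [457.2 332.   43.8]
(420, 300) [ 148.8 -375.7    1.2]
(335, 130) [676.5 -91.  246.8]
(408, 150) [ 618.4 -314.   216.6]
[[478.5864475   60.85145813  56.        ]]
```

View pics/tc.png

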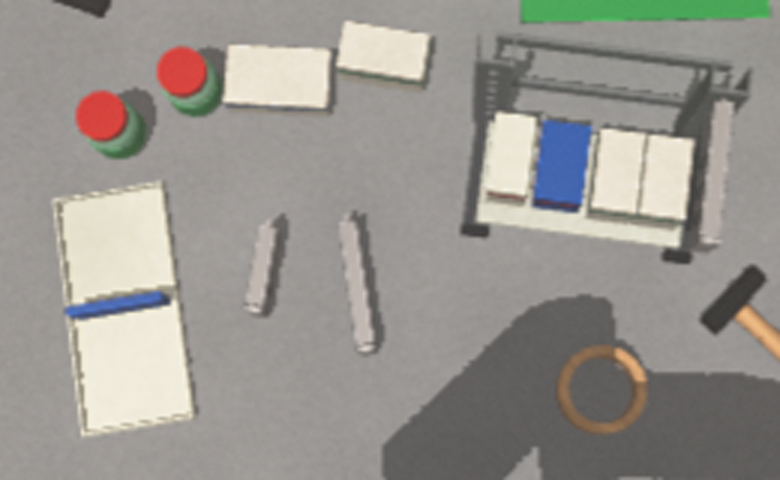

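View pics/sc.png

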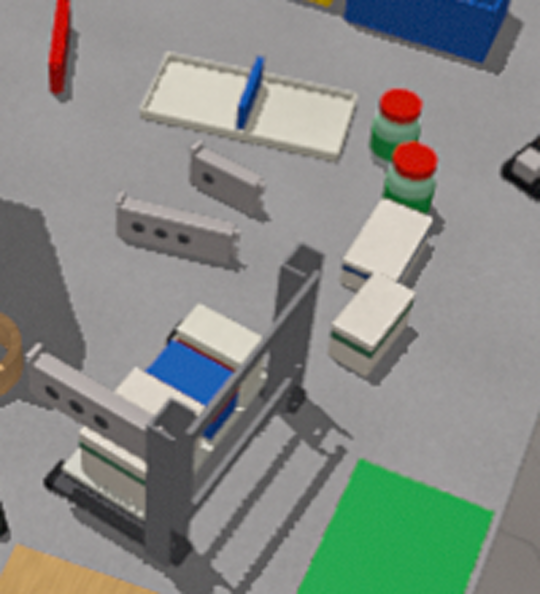

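The crop confirms it: the long grey bracket with three holes has its nose near end at top px (292,226) and its hooks at (285,182). The short one has a single hole and the red one lies elsewhere. Next I measure the bracket, shelf and rack.

Run:
```python
import pickle
from h import *
t,s=pickle.load(open("f0.pkl","rb"))
for n,f in (("top",t),("scene",s)):
    C=cloud(f); X=C.reshape(-1,3)
    def sel(x0,x1,y0,y1,z0,z1): 
        return X[(X[:,0]>x0)&(X[:,0]<x1)&(X[:,1]>y0)&(X[:,1]<y1)&(X[:,2]>z0)&(X[:,2]<z1)]
    def rect(P,l):
        if len(P)<4: print(n,l,len(P));return
        r=cv2.minAreaRect(P[:,:2].astype(np.float32)); print(n,l,len(P),"c",np.round(r[0],1),"size",np.round(r[1],1),"ang",round(r[2],1),"z",P[:,2].min().round(1),P[:,2].max().round(1),np.median(P[:,2]).round(1))
    rect(sel(380,580,20,110,25,80),"brk")
    rect(sel(380,580,20,110,50,59),"brktop")
    rect(sel(300,640,200,460,8,22),"shelf rim")
    rect(sel(300,640,200,460,25,80),"divider")
    rect(sel(600,760,-150,-40,235,260),"L upright")
    rect(sel(600,760,-400,-260,235,260),"R upright")
    rect(sel(450,760,-400,-260,205,223),"R brkt top")
```

```text
top brk 284 c [480.3  67.6] size [158.5  20.3] ang 7.9 z 26.1 67.8 56.0
top brktop 200 c [480.4  67.8] size [158.2  20.1] ang 7.9 z 50.3 59.0 55.4
top shelf rim 585 c [470.  330.1] size [338.7 258. ] ang 0.2 z 8.0 21.9 11.2
top divider 176 c [537.3 326.8] size [104.5 197.7] ang 80.9 z 26.1 74.1 51.7
top L upright 76 c [ 689.9 -109. ] size [77.9 37.4] ang 81.5 z 235.0 249.4 239.9
top R upright 89 c [ 661.9 -301.6] size [90.2 36. ] ang 73.5 z 235.0 250.1 240.2
top R brkt top 384 c [ 591.3 -316.5] size [197.   79.7] ang 9.4 z 205.6 222.8 215.6
scene brk 472 c [482.1  63.9] size [157.2  31. ] ang 7.3 z 25.1 66.1 50.9
scene brktop 210 c [482.3  64.7] size [156.1  27.1] ang 9.4 z 50.1 59.0 54.9
scene shelf rim 531 c [457.5 343.2] size [323.6 216.1] ang 12.3 z 8.0 21.9 11.8
scene divider 109 c [532.3 318.8] size [103.9 191.9] ang 74.8 z 25.8 61.3 51.2
scene L upright 113 c [ 693.8 -109.5] size [77.5 38.8] ang 84.1 z 235.0 247.8 240.4
scene R upright 141 c [ 662.6 -306.6] size [88.4 38. ] ang 80.1 z 235.1 248.8 240.3
scene R brkt top 541 c [ 591.1 -291.6] size [ 91.6 186. ] ang 79.4 z 205.3 223.0 215.4
```

Run:
```python
from cell import bot
from h import *
o=bot.get_obs(); T=R.from_euler('xyz',o["ee_rot"],degrees=True).as_matrix(); print(T.round(3))
f=bot.grab_frame("wrist"); print("eye in tool",(T.T@(np.array(f["eye"])-o["ee_pos"])).round(1)); print("cam axes in tool\n",(T.T@RM(f)).round(3))
yaw=np.degrees(np.arctan2(T[1,1],T[0,1])); print("jaw dir yaw",yaw)
```

```text
[[-0.     0.242 -0.97 ]
 [ 0.001 -0.97  -0.242]
 [-1.    -0.001 -0.   ]]
eye in tool [-119.1   -0.2  -79.8]
cam axes in tool
 [[-0.001 -0.307  0.952]
 [ 1.    -0.     0.001]
 [ 0.     0.952  0.307]]
jaw dir yaw -75.97417232739288
```

Call:
carry_out([
  [[220,230,75],[0,0,1.7],-1],
  [[220,230,75],[0,0,1.7],-1],
  [[220,230,75],[0,0,1.7],-1],
  [[220,230,75],[0,0,1.7],-1],
  [[220,230,75],[0,0,1.7],-1],
  [[220,230,75],[0,0,1.7],-1],
  [[220,230,75],[0,0,1.7],-1],
  [[220,230,75],[0,0,1.7],-1],
  [[220,230,75],[0,0,1.7],-1],
  [[220,230,75],[0,0,1.7],-1],
  [[220,230,75],[0,0,1.7],-1],
  [[220,230,75],[0,0,1.7],-1],
])

```text
time_s: 1.5
ee_pos: [359.4, -327.7, 331.3]
ee_rot: [-119.1, 90.0, 172.6]
contact_force: [-0.1, -0.1, -0.3]
opening: 85.2
```

Call:
carry_out([
  [[140,190,5],[0,0,1.33],-1],
  [[140,190,5],[0,0,1.33],-1],
  [[140,190,5],[0,0,1.33],-1],
  [[140,190,5],[0,0,1.33],-1],
  [[140,190,5],[0,0,1.33],-1],
  [[140,190,5],[0,0,1.33],-1],
  [[140,190,5],[0,0,1.33],-1],
  [[140,190,5],[0,0,1.33],-1],
  [[140,190,5],[0,0,1.33],-1],
  [[140,190,5],[0,0,1.33],-1],
  [[140,190,5],[0,0,1.33],-1],
])

```text
time_s: 2.6
ee_pos: [499.3, -137.9, 336.2]
ee_rot: [165.6, 90.0, 173.0]
contact_force: [-0.3, -0.9, -0.2]
opening: 85.6
```

Run:
```python
from cell import bot
from h import *
import pickle
f=bot.grab_frame("wrist"); pickle.dump(f,open("w1.pkl","wb")); crop(f,0,0,640,400,1.25,"w1.png"); o=bot.get_obs(); print(o["ee_pos"],o["ee_rot"],f["eye"],o["joint_positions"])
```

```text
[ 499.28567287 -137.87135545  336.23702924] [162.41406948  89.99451482 169.91171818] [ 422.27764908 -147.60464968  455.29370297] [-2.50156446e+01  1.82455561e+00  9.00315354e+01 -1.41368947e-03
  8.81492090e+01 -1.22513248e+02]
```

View pics/w1.png

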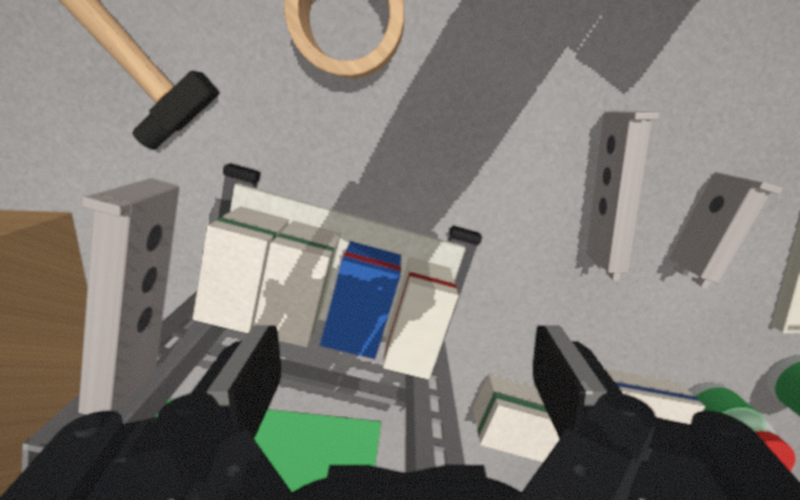

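The wrist view shows the loose long bracket at (630,195), nose at (645,117) and hooks at (615,272). The bare upright's slots are at about (440,425), partly between the fingers. I'll move forward a little for a better look at the uprights.

Call:
carry_out([
  [[70,-60,10],[0,0,0],-1],
  [[70,-60,10],[0,0,0],-1],
  [[70,-60,10],[0,0,0],-1],
])

```text
time_s: 2.95
ee_pos: [571.7, -201.1, 344.6]
ee_rot: [-118.8, 90.0, -111.4]
contact_force: [-0.3, 0.1, -1.8]
opening: 85.2
```

Run:
```python
from cell import bot
from h import *
import pickle
f=bot.grab_frame("wrist"); pickle.dump(f,open("w2.pkl","wb")); crop(f,0,0,640,400,1.25,"w2.png"); o=bot.get_obs(); print(o["ee_pos"],o["ee_rot"],f["eye"])
```

```text
[ 570.24890968 -199.4053612   344.84766334] [146.45793949  89.8924283  153.91000433] [ 494.70872872 -210.66161047  463.67815257]
```

View pics/w2.png

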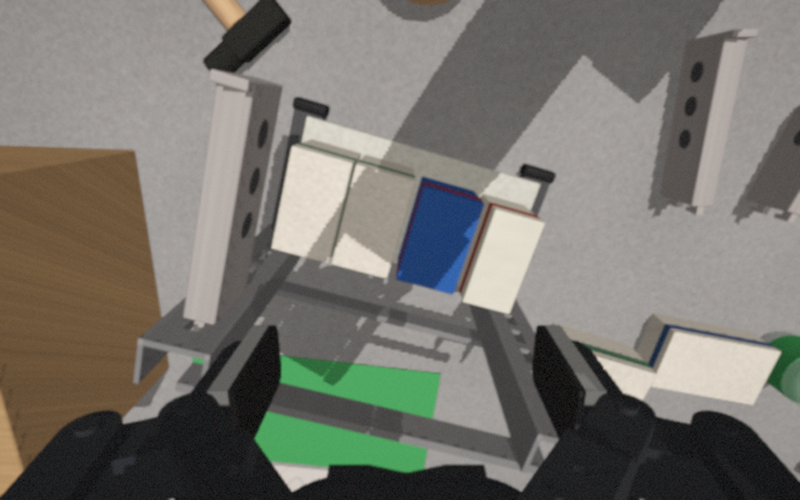

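Run:
```python
import pickle
from h import *
f=pickle.load(open("w2.pkl","rb"))
crop(f,350,230,470,390,4.5,"w2a.png"); crop(f,90,220,210,320,5,"w2b.png")
C=cloud(f)
for v in range(250,385,12):
    print(v,[ (u,*C[v,u].round(0).astype(int)) for u in range(372,450,8)])
```

```text
250 [(372, np.int64(717), np.int64(-113), np.int64(1)), (380, np.int64(694), np.int64(-112), np.int64(47)), (388, np.int64(679), np.int64(-109), np.int64(75)), (396, np.int64(674), np.int64(-102), np.int64(82)), (404, np.int64(665), np.int64(-97), np.int64(100)), (412, np.int64(678), np.int64(-78), np.int64(69)), (420, np.int64(708), np.int64(-44), np.int64(2)), (428, np.int64(707), np.int64(-32), np.int64(1)), (436, np.int64(704), np.int64(-21), np.int64(3)), (444, np.int64(704), np.int64(-9), np.int64(0))]
262 [(372, np.int64(736), np.int64(-110), np.int64(2)), (380, np.int64(703), np.int64(-113), np.int64(63)), (388, np.int64(689), np.int64(-110), np.int64(88)), (396, np.int64(674), np.int64(-108), np.int64(114)), (404, np.int64(675), np.int64(-97), np.int64(109)), (412, np.int64(677), np.int64(-87), np.int64(105)), (420, np.int64(678), np.int64(-76), np.int64(99)), (428, np.int64(495), np.int64(-211), np.int64(464)), (436, np.int64(556), np.int64(-159), np.int64(340)), (444, np.int64(556), np.int64(-155), np.int64(340))]
274 [(372, np.int64(708), np.int64(-126), np.int64(87)), (3
[... 4496 characters left out ...]
-111), np.int64(247)), (428, np.int64(708), np.int64(-98), np.int64(232)), (436, np.int64(553), np.int64(-178), np.int64(401)), (444, np.int64(552), np.int64(-176), np.int64(401))]
382 [(372, np.int64(562), np.int64(-191), np.int64(396)), (380, np.int64(562), np.int64(-189), np.int64(396)), (388, np.int64(560), np.int64(-187), np.int64(398)), (396, np.int64(951), np.int64(-33), np.int64(3)), (404, np.int64(950), np.int64(-19), np.int64(1)), (412, np.int64(948), np.int64(-6), np.int64(2)), (420, np.int64(947), np.int64(7), np.int64(1)), (428, np.int64(554), np.int64(-180), np.int64(403)), (436, np.int64(552), np.int64(-180), np.int64(405)), (444, np.int64(552), np.int64(-178), np.int64(404))]
```

View pics/w2a.png

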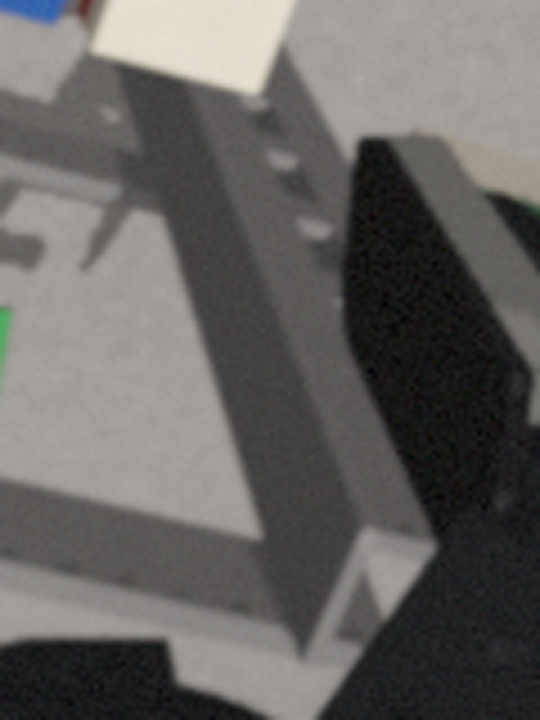

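View pics/w2b.png

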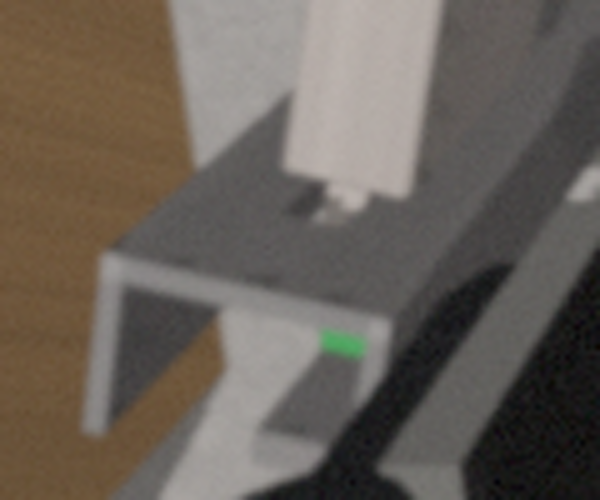

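Run:
```python
import pickle
from h import *
f=pickle.load(open("w2.pkl","rb"))
P=plane(f,[(112.4,271),(167,283.6),(430,349)],245); print(P.round(1), np.linalg.norm(P[1]-P[0]))
d=P[1]-P[0]; print("face dir yaw",np.degrees(np.arctan2(d[1],d[0]))-90)
X=cloud(f).reshape(-1,3)
# right face + bare face points via normal: fit line in xy
def fit(x0,x1,y0,y1,z0,z1):
    m=(X[:,0]>x0)&(X[:,0]<x1)&(X[:,1]>y0)&(X[:,1]<y1)&(X[:,2]>z0)&(X[:,2]<z1); return X[m]
a=fit(560,690,-350,-288,224,243); b=fit(665,680,-106,-70,110,243)
print(len(a),a[:,0].min(),a[:,0].max(),len(b))
for n,Q in (("R",a),("L",b)):
    for _ in range(4):
        k=np.polyfit(Q[:,1],Q[:,0],1); r=Q[:,0]-np.polyval(k,Q[:,1]); Q=Q[abs(r)<3]
    print(n,len(Q),k, "yaw",-np.degrees(np.arctan(k[0])),Q.mean(0).round(1),Q[:,1].min(),Q[:,1].max(),r.std())
Ra=a[abs(a[:,0]-np.polyval(np.polyfit(a[:,1],a[:,0],1),a[:,1]))<8]
m=np.vstack([Ra.mean(0),b.mean(0)]);print(m); d=m[1]-m[0]; print("yaw",np.degrees(np.arctan2(d[1],d[0]))-90)
# bracket on table
c=fit(380,580,20,110,45,59); r=cv2.minAreaRect(c[:,:2].astype(np.float32)); print("brk",r,len(c))
c=fit(450,700,-345,-250,209,226); r=cv2.minAreaRect(c[:,:2].astype(np.float32)); print("hung",r,len(c), np.median(c[:,2]))
```

```text
[[ 639.4 -342.9  245. ]
 [ 644.9 -305.1  245. ]
 [ 676.5 -106.7  245. ]] 38.16802735214613
face dir yaw -8.182753881535277
1427 637.7960226488478 679.0659787687194 1193
R 97 [-1.03723002e-01  6.16915093e+02] yaw 5.921714650137723 [ 650.1 -320.3  235.7] -343.870164020316 -304.288934762703 1.5862557329173537
L 1192 [1.65664264e-01 6.91328741e+02] yaw -9.406431948622558 [675.3 -96.7 177.5] -105.99399639160828 -71.02840246488526 0.47660088512313903
[[ 646.79422103 -317.04826254  234.34555224]
 [ 675.3095961   -96.71376508  177.52424036]]
yaw -7.374149722043441
brk ((482.10198974609375, 66.58537292480469), (159.01087951660156, 22.73115348815918), 8.679586410522461) 3376
hung ((595.6412963867188, -315.0393371582031), (201.3158416748047, 88.90896606445312), 12.48448371887207) 7096 217.4905560661299
```

Run:
```python
import pickle
from h import *
for fn in ("w2.pkl","w1.pkl"):
    f=pickle.load(open(fn,"rb"))
    X=cloud(f).reshape(-1,3)
    for n,(y0,y1,z0,z1) in {"R":(-341,-310,222,242),"L":(-106,-70,110,242)}.items():
        Q=X[(X[:,1]>y0)&(X[:,1]<y1)&(X[:,2]>z0)&(X[:,2]<z1)]
        r=Q[:,0]-(691.3+.1657*Q[:,1]); Q=Q[abs(r)<10]; r=r[abs(r)<10]
        print(fn,n,len(Q),"resid hist",np.histogram(r,bins=np.arange(-10,11,2))[0],np.median(r).round(2))
        Q=Q[abs(r-np.median(r))<1.5]
        if len(Q)>30:
            k=np.polyfit(Q[:,1],Q[:,0],1); print(k,-np.degrees(np.arctan(k[0])),Q.mean(0).round(1))
    # upright silhouettes: y extents of faces
    # brackets: table one
    c=X[(X[:,0]>380)&(X[:,0]<580)&(X[:,1]>20)&(X[:,1]<110)&(X[:,2]>53)&(X[:,2]<58)]
    if len(c)>10: print("brk",cv2.minAreaRect(c[:,:2].astype(np.float32)),len(c))
    c=X[(X[:,0]>480)&(X[:,0]<645)&(X[:,1]>-380)&(X[:,1]<-280)&(X[:,2]>212)&(X[:,2]<220)]
    # rotate into rack
    a=np.radians(-9.2); U=np.c_[c[:,0]*np.cos(a)+c[:,1]*np.sin(a), -c[:,0]*np.sin(a)+c[:,1]*np.cos(a),c[:,2]]
    y=U[:,1]; print("hung: ",len(c),np.percentile(U[:,0],[1,50,99]).round(1),np.percentile(y,[2,10,50,90,98]).round(1),np.median(c[:,2]))
    k=np.polyfit(c[:,0],c[:,1],1); print("hung yaw",np.degrees(np.arctan(k[0])))
```

```text
w2.pkl R 665 resid hist [  0   0   0   0   0   1 546 117   1   0] 3.55
[1.53308846e-01 6.90822764e+02] -8.716086144572389 [ 640.9 -325.8  232.9]
w2.pkl L 1200 resid hist [  0   0   0   0 564 607  27   2   0   0] 0.04
[1.58966163e-01 6.90649646e+02] -9.032511705298647 [675.3 -96.9 177.6]
brk ((482.1273193359375, 66.73529052734375), (158.91763305664062, 22.37462043762207), 8.238842964172363) 2366
hung:  5979 [541.3 605.9 685.4] [-227.9 -225.8 -217.1 -208.9 -207.6] 217.44501856315742
hung yaw -8.514756923259347
w1.pkl R 246 resid hist [  0   0   0   0   0   3 155  88   0   0] 3.78
[1.41308348e-01 6.86845293e+02] -8.043118923279339 [ 639.2 -337.3  232.1]
w1.pkl L 1573 resid hist [  0   0   0   0 974 561  38   0   0   0] -0.21
[1.41081680e-01 6.88886529e+02] -8.030385695866482 [676.4 -88.8 156. ]
brk ((481.87774658203125, 66.50895690917969), (159.15072631835938, 21.53481674194336), 7.860997200012207) 1942
hung:  5264 [535.1 604.9 685. ] [-228.2 -225.8 -216.8 -208.6 -207.5] 217.4812254900957
hung yaw -9.372642774157127
```

Call:
carry_out([
  [[-92,264,-150],[0,0,0.01],-1],
  [[-92,264,-150],[0,0,0.01],-1],
  [[-92,264,-150],[0,0,0.01],-1],
  [[-92,264,-150],[0,0,0.01],-1],
  [[-92,264,-150],[0,0,0.01],-1],
  [[-92,264,-150],[0,0,0.01],-1],
  [[-92,264,-150],[0,0,0.01],-1],
  [[-92,264,-196],[0,0,0.01],-1],
  [[-92,264,-196],[0,0,0.01],-1],
  [[-92,264,-196],[0,0,0.01],-1],
  [[-92,264,-196],[0,0,0.01],-1],
])

```text
time_s: 4.1
ee_pos: [479.1, 65.6, 152.5]
ee_rot: [-12.4, 89.8, -4.3]
contact_force: [0.2, 0.2, -0.0]
opening: 85.6
```

Run:
```python
from cell import bot
from h import *
import pickle
f=bot.grab_frame("wrist"); pickle.dump(f,open("w3.pkl","wb")); crop(f,0,0,640,400,1.25,"w3.png"); o=bot.get_obs(); print(o["ee_pos"],f["eye"])
T=R.from_euler('xyz',o["ee_rot"],degrees=True).as_matrix(); print(T.round(4))
X=cloud(f).reshape(-1,3)
for lo,hi in((50,60),(53,58),(30,60)):
    c=X[(X[:,0]>380)&(X[:,0]<580)&(X[:,1]>20)&(X[:,1]<110)&(X[:,2]>lo)&(X[:,2]<hi)]
    print("brk",cv2.minAreaRect(c[:,:2].astype(np.float32)),len(c),np.median(c[:,2]))
```

```text
[479.28862296  65.55645007 152.65453649] [401.69865091  54.97830066 271.21512004]
[[ 4.600e-03 -1.416e-01  9.899e-01]
 [-3.000e-04  9.899e-01  1.416e-01]
 [-1.000e+00 -9.000e-04  4.500e-03]]
brk ((485.10211181640625, 67.25921630859375), (152.49378967285156, 20.061264038085938), 8.103341102600098) 6452 57.43943622160651
brk ((485.10211181640625, 67.25921630859375), (152.49378967285156, 20.061264038085938), 8.103341102600098) 5203 57.27616346803879
brk ((485.10211181640625, 67.25921630859375), (152.49378967285156, 20.061264038085938), 8.103341102600098) 6452 57.43943622160651
```

View pics/w3.png

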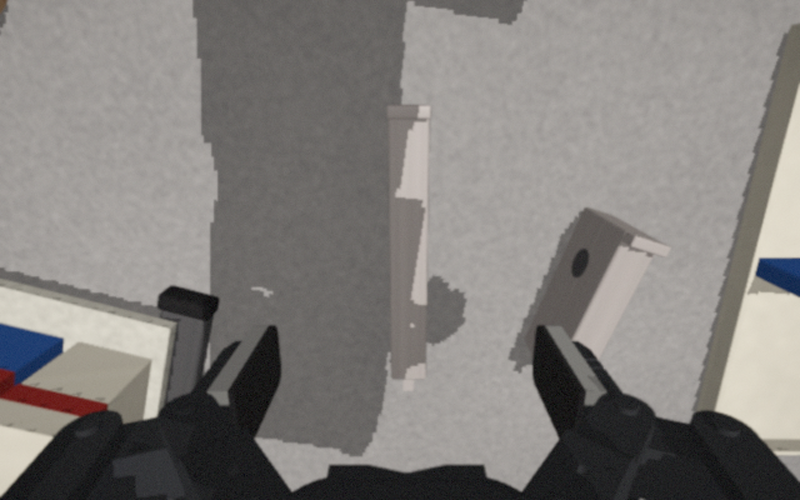

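Run:
```python
from h import *
import pickle
f=pickle.load(open("w3.pkl","rb")); s=1/1.25
a=plane(f,np.array([[390,379],[426,377.5]])*s,57.3); b=plane(f,np.array([[388,106],[431,106]])*s,66.3)
print(a.round(1),b.round(1), a.mean(0)-b.mean(0))
d=(a.mean(0)-b.mean(0))[:2]; print(np.linalg.norm(d),np.degrees(np.arctan2(d[1],d[0])),((a.mean(0)+b.mean(0))/2).round(1))
C=cloud(f)
for p in [(525,365),(515,365),(570,350),(540,330)]: print(p,C[int(p[1]*s),int(p[0]*s)].round(1))
```

```text
[[552.8  66.9  57.3]
 [548.8  87.1  57.3]] [[405.   46.9  66.3]
 [402.3  65.9  66.3]] [147.12332497  20.54920868  -9.        ]
148.5514817383135 7.951254070660468 [477.2  66.7  61.8]
(525, 365) [567.  163.8   1.1]
(515, 365) [567.9 156.6   1.4]
(570, 350) [462.7 111.3 160.4]
(540, 330) [464.8 107.2 146.2]
```

Call:
carry_out([
  [[0,0,-60],[0,0,0],-0.3],
  [[0,0,-90],[0,0,0],-0.3],
  [[0,0,-105],[0,0,0],-0.3],
  [[0,0,-116],[0,0,0],-0.3],
  [[0,0,-116],[0,0,0],-0.3],
  [[0,0,-116],[0,0,0],-0.3],
  [[0,0,-116],[0,0,0],-0.3],
  [[0,0,-116],[0,0,0],-0.3],
])

```text
time_s: 4.95
ee_pos: [478.6, 66.1, 35.7]
ee_rot: [-11.2, 89.8, -2.9]
contact_force: [-0.0, -0.2, 0.4]
opening: 55.7
```

Run:
```python
from cell import bot
o=bot.get_obs(); print(o["ee_pos"],o["contact_force"],o["opening"])
```

```text
[478.63836561  66.07322071  35.65826385] [-0.01671917 -0.19047523  0.36120611] 55.704699286513495
```

Call:
carry_out([
  [[0,0,0],[0,0,0],1],
  [[0,0,0],[0,0,0],1],
  [[0,0,0],[0,0,0],1],
  [[0,0,0],[0,0,0],1],
  [[0,0,0],[0,0,0],1],
  [[0,0,0],[0,0,0],1],
], newtons=100)

```text
time_s: 5.55
ee_pos: [477.6, 66.3, 34.8]
ee_rot: [14.3, 90.0, 22.5]
contact_force: [-0.6, 1.5, 6.3]
opening: 19.0
```

Call:
carry_out([
  [[0,0,45],[0,0,0],1],
  [[0,0,90],[0,0,0],1],
  [[0,0,130],[0,0,-0.05],1],
  [[10,-20,165],[0,0,-0.1],1],
  [[30,-55,170],[0,0,-0.18],1],
  [[50,-90,170],[0,0,-0.25],1],
  [[70,-120,170],[0,0,-0.29],1],
  [[79,-134,170],[0,0,-0.29],1],
  [[79,-134,170],[0,0,-0.29],1],
  [[79,-134,170],[0,0,-0.29],1],
  [[79,-134,170],[0,0,-0.29],1],
  [[79,-134,170],[0,0,-0.29],1],
])

```text
time_s: 6.75
ee_pos: [555.5, -66.6, 203.8]
ee_rot: [163.5, 89.9, 155.2]
contact_force: [-0.1, 0.0, -3.7]
opening: 18.9
```

```bash
cat > look.py <<'E'
import sys,pickle
from cell import bot
from h import *
n=sys.argv[1]; cam=sys.argv[2] if len(sys.argv)>2 else "wrist"
f=bot.grab_frame(cam); o=bot.get_obs(); pickle.dump((f,o),open(n+".pkl","wb")); crop(f,0,0,640,400,1.25,n+".png")
T=R.from_euler('xyz',o["ee_rot"],degrees=True).as_matrix()
print("ee",o["ee_pos"].round(1),"F",o["contact_force"].round(1),"M",o["torque"].round(2),"open",round(o["opening"],1),"yaw",np.degrees(np.arctan2(T[1,1],T[0,1])).round(2)-90,"toolx",T[:,0].round(4),"t",o["time_s"])
E
python3 look.py w4
```

```text
ee [555.7 -66.7 204.1] F [-0.3 -0.4 -4.7] M [-0.03 -0.02 -0.02] open 19.1 yaw -8.319999999999993 toolx [-7.e-04  4.e-04 -1.e+00] t 6.8
```

View pics/w4.png

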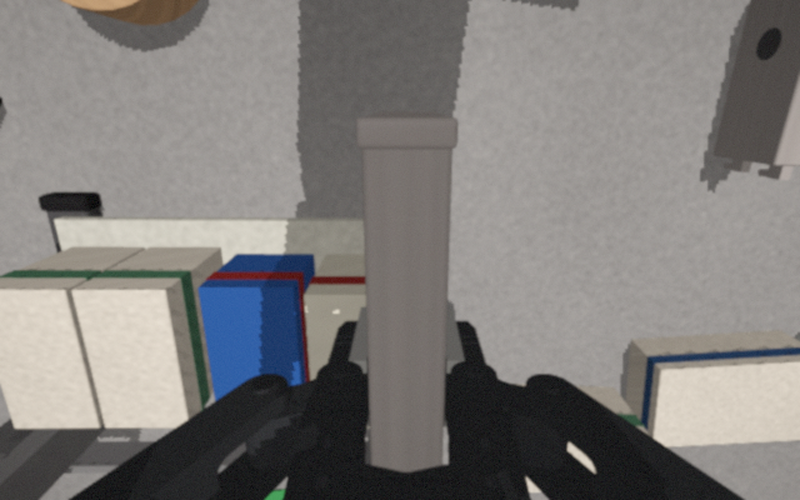

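Call:
carry_out([
  [[16,-3.5,1],[0,0,-0.004],1],
  [[27,-5.5,1],[0,0,-0.004],1],
  [[32,-6.5,1],[0,0,-0.004],1],
  [[32,-6.5,1],[0,0,-0.004],1],
  [[32,-6.5,1],[0,0,-0.004],1],
  [[32,-6.5,1],[0,0,-0.004],1],
])

```text
time_s: 7.4
ee_pos: [587.8, -74.2, 205.0]
ee_rot: [173.0, 89.9, 164.4]
contact_force: [0.3, 0.0, -4.4]
opening: 18.8
```

```bash
cat >> look.py <<'E'
p=o["ee_pos"]; F=o["contact_force"]; c,s=np.cos(np.radians(8.55)),np.sin(np.radians(8.55))
print("rack x' %.2f y' %.2f z %.2f  Fx' %.1f Fy' %.1f Fz %.1f"%(p[0]*c-p[1]*s,p[0]*s+p[1]*c,p[2],F[0]*c-F[1]*s,F[0]*s+F[1]*c,F[2]))
E
cat > st.py <<'E'
from cell import bot
import numpy as np
o=bot.get_obs()
p=o["ee_pos"]; F=o["contact_force"]; c,s=np.cos(np.radians(8.55)),np.sin(np.radians(8.55))
print("t %.2f ee"%o["time_s"],p.round(2),"rack x' %.2f y' %.2f z %.2f  Fx' %.1f Fy' %.1f Fz %.1f M"%(p[0]*c-p[1]*s,p[0]*s+p[1]*c,p[2],F[0]*c-F[1]*s,F[0]*s+F[1]*c,F[2]),o["torque"].round(2),o["opening"].round(1))
E
python3 st.py; python3 look.py s5 scene; python3 -c "
from h import *;import pickle
f,o=pickle.load(open('s5.pkl','rb'));crop(f,280,190,400,330,4,'s5c.png')"
```

```text
ee [587.8 -74.2 205.1] F [-0.5  0.1 -5.5] M [ 0.04  0.02 -0.03] open 18.8 yaw -8.64 toolx [-8.e-04  2.e-04 -1.e+00] t 7.45
rack x' 592.32 y' 14.00 z 205.08  Fx' -0.5 Fy' 0.1 Fz -5.5Traceback (most recent call last):
  File "st.py", line 5, in <module>
    print("t %.2f ee"%o["time_s"],p.round(2),"rack x' %.2f y' %.2f z %.2f  Fx' %.1f Fy' %.1f Fz %.1f M"%(p[0]*c-p[1]*s,p[0]*s+p[1]*c,p[2],F[0]*c-F[1]*s,F[0]*s+F[1]*c,F[2]),o["torque"].round(2),o["opening"].round(1))
                                                                                                                                                                                                 ^^^^^^^^^^^^^^^^^^
AttributeError: 'float' object has no attribute 'round'
```

View pics/s5c.png

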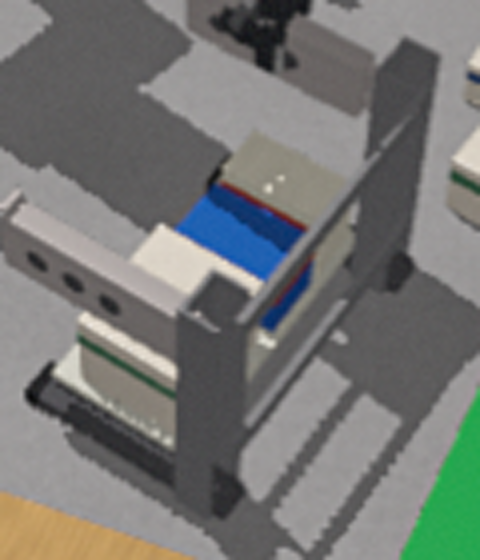

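```bash
sed -i 's/,o\["opening"\].round(1))/,round(float(o["opening"]),1))/' st.py; python3 st.py
```

```text
t 7.45 ee [587.82 -74.22 205.08] rack x' 592.32 y' 14.00 z 205.08  Fx' -0.5 Fy' 0.1 Fz -5.5 M [ 0.04  0.02 -0.03] 18.8
```

Call:
carry_out([
  [[2.1,0.7,0],[0,0,0],1],
  [[4.1,0.4,0],[0,0,0],1],
  [[6.1,0.1,0],[0,0,0],1],
  [[7.6,-0.1,0],[0,0,0],1],
  [[7.6,-0.1,0],[0,0,0],1],
])

```text
time_s: 7.95
ee_pos: [596.1, -74.8, 205.1]
ee_rot: [-77.0, 90.0, -85.7]
contact_force: [-1.3, -0.7, -4.1]
opening: 19.1
```

```bash
python3 st.py
```

```text
t 7.95 ee [596.08 -74.79 205.09] rack x' 600.57 y' 14.66 z 205.09  Fx' -1.2 Fy' -0.9 Fz -4.1 M [-0.14  0.05 -0.09] 19.1
```

Call:
carry_out([
  [[1,-0.1,0],[0,0,0],1],
  [[2,-0.2,0],[0,0,0],1],
  [[3,-0.3,0],[0,0,0],1],
  [[3,-0.3,0],[0,0,0],1],
])

```text
time_s: 8.35
ee_pos: [599.0, -75.2, 205.2]
ee_rot: [-83.7, 90.0, -92.4]
contact_force: [-0.9, -2.3, -4.8]
opening: 19.1
```

```bash
python3 st.py
```

```text
t 8.35 ee [599.03 -75.17 205.22] rack x' 603.55 y' 14.72 z 205.22  Fx' -0.5 Fy' -2.4 Fz -4.8 M [-0.34  0.2  -0.21] 19.1
```

Call:
carry_out([
  [[1,-0.3,0],[0,0,0],1],
  [[2,-0.5,0],[0,0,0],1],
  [[3,-0.7,0],[0,0,0],1],
  [[4,-0.9,0],[0,0,0],1],
  [[4,-0.9,0],[0,0,0],1],
])

```text
time_s: 8.85
ee_pos: [602.7, -75.8, 205.2]
ee_rot: [-165.6, 90.0, -174.3]
contact_force: [-4.2, -3.7, -4.3]
opening: 19.1
```

```bash
python3 st.py;  python3 look.py s6 scene; python3 -c "
from h import *;import pickle
f,o=pickle.load(open('s6.pkl','rb'));crop(f,330,180,400,250,7,'s6c.png')"
```

```text
t 8.85 ee [602.71 -75.75 205.25] rack x' 607.28 y' 14.70 z 205.25  Fx' -3.6 Fy' -4.2 Fz -4.3 M [-0.43  0.4  -0.15] 19.1
ee [602.7 -75.7 205.3] F [-3.7 -2.5 -3.6] M [-0.4   0.42 -0.24] open 18.5 yaw -8.64 toolx [-7.e-04 -1.e-04 -1.e+00] t 8.9
rack x' 607.29 y' 14.72 z 205.26  Fx' -3.3 Fy' -3.1 Fz -3.6
```

View pics/s6c.png

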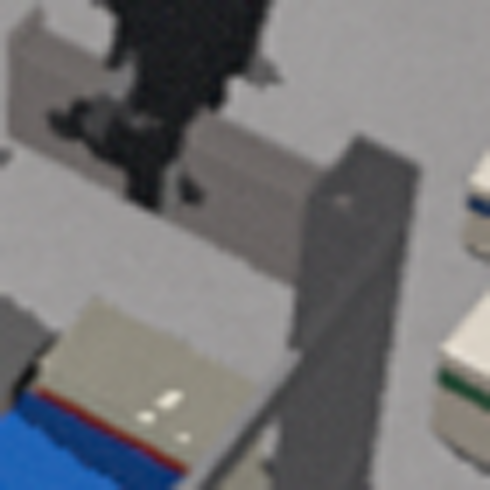

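Call:
carry_out([
  [[1,-0.6,0],[0,0,0],1],
  [[2,-0.8,0],[0,0,0],1],
  [[2,-0.8,0],[0,0,0],1],
])

```text
time_s: 9.2
ee_pos: [602.8, -75.9, 205.3]
ee_rot: [177.6, 89.7, 169.0]
contact_force: [-10.7, -1.6, 0.1]
opening: 19.1
```

```bash
python3 st.py
```

```text
t 9.20 ee [602.78 -75.86 205.27] rack x' 607.36 y' 14.60 z 205.27  Fx' -10.3 Fy' -3.1 Fz 0.1 M [-0.25  1.11 -0.1 ] 19.1
```

Call:
carry_out([
  [[-1,0.2,-1],[0,0,0],1],
  [[-1,0.2,-2],[0,0,0],1],
  [[-1,0.2,-3],[0,0,0],1],
  [[-1,0.2,-4],[0,0,0],1],
  [[-1,0.2,-4],[0,0,0],1],
])

```text
time_s: 9.7
ee_pos: [602.8, -75.9, 202.3]
ee_rot: [177.8, 89.8, 169.2]
contact_force: [-10.4, -2.0, 1.6]
opening: 18.7
```

```bash
python3 st.py
```

```text
t 9.70 ee [602.76 -75.86 202.31] rack x' 607.34 y' 14.59 z 202.31  Fx' -10.0 Fy' -3.5 Fz 1.6 M [-0.14  1.02 -0.12] 18.7
```

Call:
carry_out([
  [[-1,0.15,0],[0,0,0],1],
  [[-2,0.3,0],[0,0,0],1],
  [[-3,0.45,0],[0,0,0],1],
  [[-3,0.45,0],[0,0,0],1],
])

```text
time_s: 10.1
ee_pos: [601.8, -75.7, 201.6]
ee_rot: [9.5, 89.9, 0.9]
contact_force: [1.1, -1.7, -3.9]
opening: 18.8
```

```bash
python3 st.py
```

```text
t 10.10 ee [601.75 -75.69 201.63] rack x' 606.32 y' 14.61 z 201.63  Fx' 1.3 Fy' -1.5 Fz -3.9 M [-0.22 -0.16 -0.04] 18.8
```

Call:
carry_out([
  [[-1,0.15,0],[0,0,0],1],
  [[-2,0.3,0],[0,0,0],1],
  [[-3,0.45,0],[0,0,0],1],
  [[-3,0.45,0],[0,0,0],1],
])

```text
time_s: 10.5
ee_pos: [598.6, -75.3, 202.1]
ee_rot: [5.2, 89.9, -3.5]
contact_force: [2.1, 0.2, -0.7]
opening: 18.9
```

```bash
python3 st.py
```

```text
t 10.50 ee [598.56 -75.29 202.08] rack x' 603.11 y' 14.53 z 202.08  Fx' 2.1 Fy' 0.5 Fz -0.7 M [-0.14 -0.53 -0.06] 18.9
```

Call:
carry_out([
  [[0,0,2],[0,0,0],1],
  [[2,-0.3,3],[0,0,0],1],
  [[4,-0.6,3],[0,0,0],1],
  [[5.5,-0.8,3],[0,0,0],1],
  [[5.5,-0.8,3],[0,0,0],1],
])

```text
time_s: 11.0
ee_pos: [602.7, -75.9, 203.5]
ee_rot: [174.5, 89.8, 165.9]
contact_force: [-0.7, 0.4, -3.6]
opening: 18.6
```

```bash
python3 st.py
```

```text
t 11.00 ee [602.67 -75.93 203.48] rack x' 607.26 y' 14.52 z 203.48  Fx' -0.7 Fy' 0.3 Fz -3.6 M [-0.03  0.3  -0.01] 18.6
```

Call:
carry_out([
  [[0,0,-1],[0,0,0],1],
  [[0,0,-2],[0,0,0],1],
  [[0,0,-3],[0,0,0],1],
  [[0,0,-4],[0,0,0],1],
  [[0,0,-5],[0,0,0],1],
  [[0,0,-5],[0,0,0],1],
])

```text
time_s: 11.6
ee_pos: [602.7, -76.0, 199.3]
ee_rot: [177.8, 89.9, 169.1]
contact_force: [-4.5, 1.0, -1.7]
opening: 19.3
```

```bash
python3 st.py
```

```text
t 11.60 ee [602.7  -75.97 199.34] rack x' 607.30 y' 14.48 z 199.34  Fx' -4.6 Fy' 0.3 Fz -1.7 M [0.09 0.52 0.03] 19.3
```

Call:
carry_out([
  [[0,0,-1],[0,0,0],1],
  [[0,0,-2],[0,0,0],1],
  [[0,0,-2],[0,0,0],1],
])

```text
time_s: 11.9
ee_pos: [602.7, -76.0, 198.2]
ee_rot: [-175.5, 89.9, 175.8]
contact_force: [-7.7, 0.1, 1.7]
opening: 19.0
```

```bash
python3 st.py
```

```text
t 11.90 ee [602.73 -75.99 198.24] rack x' 607.32 y' 14.46 z 198.24  Fx' -7.6 Fy' -1.0 Fz 1.7 M [0.08 0.78 0.01] 19.0
```

Call:
carry_out([
  [[-1,0.15,0],[0,0,0],1],
  [[-2,0.3,0],[0,0,0],1],
  [[-2.5,0.4,0],[0,0,0],1],
  [[-2.5,0.4,0],[0,0,0],1],
])

```text
time_s: 12.3
ee_pos: [602.6, -75.9, 198.0]
ee_rot: [1.1, 89.8, -7.5]
contact_force: [4.0, -0.3, -3.4]
opening: 19.1
```

```bash
python3 st.py; python3 look.py s7 scene; python3 -c "
from h import *;import pickle
f,o=pickle.load(open('s7.pkl','rb'));crop(f,330,180,400,250,7,'s7c.png')"
```

```text
t 12.30 ee [602.57 -75.93 197.98] rack x' 607.16 y' 14.50 z 197.98  Fx' 4.0 Fy' 0.3 Fz -3.4 M [-0.02 -0.65  0.08] 19.1
ee [602.5 -76.  198. ] F [ 4.  -0.3 -3.2] M [-0.03 -0.8   0.09] open 18.7 yaw -8.64 toolx [ 4.1e-03 -5.0e-04 -1.0e+00] t 12.35
rack x' 607.13 y' 14.47 z 197.96  Fx' 4.0 Fy' 0.4 Fz -3.2
```

View pics/s7c.png

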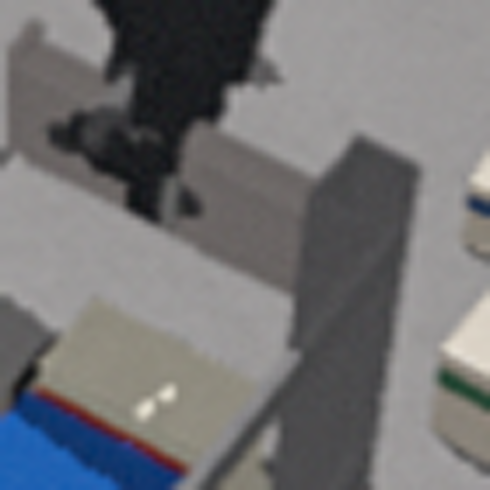

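Call:
carry_out([
  [[1.5,-0.2,0],[0,0,0],1],
  [[1.5,-0.2,0],[0,0,0],-0.3],
  [[1.5,-0.2,0],[0,0,0],-0.3],
  [[1.5,-0.2,0],[0,0,0],-0.3],
  [[1.5,-0.2,0],[0,0,0],-0.3],
  [[1.5,-0.2,30],[0,0,0],-0.3],
  [[1.5,-0.2,70],[0,0,0],-0.3],
  [[1.5,-0.2,90],[0,0,0],1],
  [[1.5,-0.2,90],[0,0,0],1],
  [[1.5,-0.2,90],[0,0,0],1],
], newtons=60)

```text
time_s: 13.35
ee_pos: [602.3, -75.9, 287.2]
ee_rot: [-12.6, 90.0, -21.3]
contact_force: [0.1, 0.5, -1.3]
opening: 12.2
```

```bash
python3 st.py; python3 look.py w8
```

```text
t 13.35 ee [602.32 -75.94 287.22] rack x' 606.91 y' 14.45 z 287.22  Fx' 0.0 Fy' 0.5 Fz -1.3 M [ 0.01 -0.02  0.04] 12.2
ee [601.6 -75.8 285.8] F [-0.4 -0.6 -0.7] M [-0.02  0.01 -0.02] open 5.0 yaw -8.64 toolx [-2.4e-03  6.0e-04 -1.0e+00] t 13.4
rack x' 606.22 y' 14.52 z 285.80  Fx' -0.3 Fy' -0.6 Fz -0.7
```

View pics/w8.png

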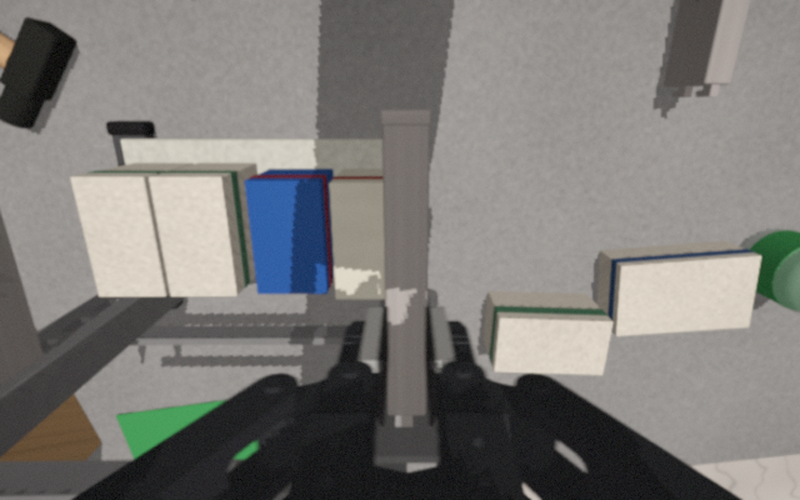

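The bracket is hanging in the upright (its end meets the upright at px (405,425)), straight and in line. Next I push it down on its flat top close to the upright.

Call:
carry_out([
  [[25,-3.7,0],[0,0,0],1],
  [[49,-7.4,0],[0,0,0],1],
  [[49,-7.4,-15],[0,0,0],1],
  [[49,-7.4,-30],[0,0,0],1],
  [[49,-7.4,-34],[0,0,0],1],
  [[49,-7.4,-34],[0,0,0],1],
])

```text
time_s: 14.0
ee_pos: [649.4, -82.8, 250.3]
ee_rot: [173.8, 89.7, 165.2]
contact_force: [-0.2, -0.6, 1.0]
opening: -0.2
```

```bash
python3 st.py
```

```text
t 14.00 ee [649.38 -82.84 250.33] rack x' 654.48 y' 14.63 z 250.33  Fx' -0.1 Fy' -0.6 Fz 1.0 M [-0.03 -0.02 -0.02] -0.2
```

Call:
carry_out([
  [[1,0,-2],[0,0,0],1],
  [[1,0,-3.5],[0,0,0],1],
  [[1,0,-5],[0,0,0],1],
  [[1,0,-6.5],[0,0,0],1],
  [[1,0,-6.5],[0,0,0],1],
])

```text
time_s: 14.5
ee_pos: [652.4, -83.3, 246.8]
ee_rot: [-15.2, 90.0, -23.8]
contact_force: [0.2, 0.4, 1.2]
opening: 0.2
```

```bash
python3 st.py
```

```text
t 14.50 ee [652.38 -83.35 246.83] rack x' 657.52 y' 14.57 z 246.83  Fx' 0.1 Fy' 0.4 Fz 1.2 M [0.03 0.   0.03] 0.2
```

Call:
carry_out([
  [[0,0,-1],[0,0,0],1],
  [[0,0,-2],[0,0,0],1],
  [[0,0,-3],[0,0,0],1],
  [[0,0,-3],[0,0,0],1],
])

```text
time_s: 14.9
ee_pos: [652.5, -83.4, 244.2]
ee_rot: [-7.2, 90.0, -15.8]
contact_force: [-0.7, -0.1, 2.1]
opening: -0.4
```

```bash
python3 st.py
```

```text
t 14.90 ee [652.53 -83.38 244.22] rack x' 657.68 y' 14.56 z 244.22  Fx' -0.6 Fy' -0.2 Fz 2.1 M [ 0.02  0.11 -0.01] -0.4
```

Call:
carry_out([
  [[0,0,-0.5],[0,0,0],1],
  [[0,0,-1],[0,0,0],1],
  [[0,0,-1.5],[0,0,0],1],
  [[0,0,-1.5],[0,0,0],1],
])

```text
time_s: 15.3
ee_pos: [652.5, -83.4, 244.0]
ee_rot: [-14.5, 89.9, -23.1]
contact_force: [-3.5, 0.1, 6.2]
opening: 0.0
```

```bash
python3 st.py
```

```text
t 15.30 ee [652.54 -83.42 244.03] rack x' 657.69 y' 14.53 z 244.03  Fx' -3.5 Fy' -0.4 Fz 6.2 M [ 0.11  0.53 -0.01] 0.0
```

Call:
carry_out([
  [[0,0,-1],[0,0,0],1],
  [[0,0,-2],[0,0,0],1],
  [[0,0,-2.5],[0,0,0],1],
  [[0,0,-2.5],[0,0,0],1],
])

```text
time_s: 15.7
ee_pos: [652.6, -83.5, 243.6]
ee_rot: [-15.7, 89.9, -24.3]
contact_force: [-6.1, 1.1, 13.4]
opening: -0.3
```

```bash
python3 st.py
```

```text
t 15.70 ee [652.61 -83.45 243.56] rack x' 657.77 y' 14.50 z 243.56  Fx' -6.2 Fy' 0.2 Fz 13.4 M [0.2  1.03 0.02] -0.3
```

Call:
carry_out([
  [[-1,0.1,-0.8],[0,0,0],1],
  [[-1.5,0.2,-1.6],[0,0,0],1],
  [[-1.5,0.2,-2],[0,0,0],1],
  [[-1.5,0.2,-2],[0,0,0],1],
])

```text
time_s: 16.1
ee_pos: [652.3, -83.4, 243.4]
ee_rot: [-6.4, 89.7, -15.0]
contact_force: [-5.6, 1.5, 16.9]
opening: 0.0
```

```bash
python3 st.py
```

```text
t 16.10 ee [652.31 -83.38 243.41] rack x' 657.46 y' 14.52 z 243.41  Fx' -5.7 Fy' 0.6 Fz 16.9 M [0.22 0.88 0.07] 0.0
```

Call:
carry_out([
  [[-0.5,0,-0.8],[0,0,0],1],
  [[-1,0.1,-1.5],[0,0,0],1],
  [[-1,0.1,-1.5],[0,0,0],1],
  [[-1,0.1,-1.5],[0,0,0],1],
])

```text
time_s: 16.5
ee_pos: [652.1, -83.4, 243.3]
ee_rot: [-4.9, 89.5, -13.5]
contact_force: [-5.8, 1.8, 19.7]
opening: 0.3
```

```bash
python3 st.py
```

```text
t 16.50 ee [652.14 -83.4  243.28] rack x' 657.29 y' 14.48 z 243.28  Fx' -6.0 Fy' 0.9 Fz 19.7 M [ 0.24  0.84 -0.04] 0.3
```

Call:
carry_out([
  [[-0.5,0,-0.8],[0,0,0],1],
  [[-1,0.1,-1.5],[0,0,0],1],
  [[-1,0.1,-1.5],[0,0,0],1],
  [[-1,0.1,-1.5],[0,0,0],1],
])

```text
time_s: 16.9
ee_pos: [652.0, -83.4, 243.2]
ee_rot: [-4.1, 89.3, -12.7]
contact_force: [-5.3, 2.0, 22.8]
opening: -0.0
```

```bash
python3 st.py
```

```text
t 16.90 ee [651.96 -83.37 243.16] rack x' 657.11 y' 14.49 z 243.16  Fx' -5.6 Fy' 1.2 Fz 22.8 M [ 0.3   0.81 -0.04] -0.0
```

```bash
python3 look.py w9
cat > lev.py <<'E'
import sys,pickle
from h import *
f,o=pickle.load(open(sys.argv[1],"rb")); X=cloud(f).reshape(-1,3)
c,s=np.cos(np.radians(8.55)),np.sin(np.radians(8.55))
U=np.c_[X[:,0]*c-X[:,1]*s-682.2, X[:,0]*s+X[:,1]*c+104, X[:,2]]
for n,y0 in (("L",118.5),("R",-120)):
    for x0,x1 in ((-140,-110),(-110,-80),(-80,-50),(-50,-20)):
        Q=U[(abs(U[:,1]-y0)<8)&(U[:,0]>x0)&(U[:,0]<x1)&(U[:,2]>205)&(U[:,2]<223)]
        if len(Q)>5: print(n,x0,len(Q),"z med %.2f"%np.median(Q[:,2]))
    Q=U[(abs(U[:,1]-y0)<22)&(U[:,0]>-135)&(U[:,0]<-20)&(U[:,2]>212)&(U[:,2]<222)]
    if len(Q)>5: print(n,"lat",np.percentile(Q[:,1],[2,50,98]).round(1), "yaw rel", np.degrees(np.polyfit(Q[:,0],Q[:,1],1)[0]).round(2))
E
python3 lev.py w9.pkl; python3 look.py t9 top; python3 lev.py t9.pkl; python3 look.py s9 scene; python3 lev.py s9.pkl
```

```text
ee [652.  -83.4 243.2] F [-5.5  1.7 22.4] M [ 0.25  0.8  -0.02] open -0.1 yaw -8.620000000000005 toolx [ 0.0113 -0.0026 -0.9999] t 16.95
rack x' 657.13 y' 14.46 z 243.19  Fx' -5.7 Fy' 0.8 Fz 22.4
L -140 2652 z med 218.10
L -110 3188 z med 218.57
L -80 2618 z med 219.03
L -50 1335 z med 219.42
L lat [108.9 118.4 128. ] yaw rel -0.04
ee [652.  -83.4 243.2] F [-5.3  1.7 22.2] M [0.32 0.76 0.02] open -0.2 yaw -8.620000000000005 toolx [ 0.0113 -0.0026 -0.9999] t 17.0
rack x' 657.10 y' 14.46 z 243.17  Fx' -5.5 Fy' 0.9 Fz 22.2
L -80 32 z med 217.74
L -50 27 z med 218.59
L lat [109.6 118.5 128.4] yaw rel -0.94
R -140 51 z med 215.43
R -110 48 z med 216.02
R -80 53 z med 216.20
R -50 48 z med 215.02
R lat [-129.9 -120.3 -110.1] yaw rel -0.27
ee [652.  -83.4 243.2] F [-5.   1.8 23.4] M [ 0.27  0.75 -0.01] open 0.1 yaw -8.620000000000005 toolx [ 0.0113 -0.0025 -0.9999] t 17.05
rack x' 657.13 y' 14.48 z 243.17  Fx' -5.2 Fy' 1.0 Fz 23.4
L -140 38 z med 216.37
L -110 39 z med 216.81
L -80 41 z med 216.67
L -50 17 z med 217.99
L lat [104.3 113.2 127.2] yaw rel -1.75
R -140 49 z med 216.18
R -110 54 z med 215.41
R -80 51 z med 216.00
R -50 56 z med 216.05
R lat [-133.9 -124.6 -113.3] yaw rel 0.18
```

View pics/w9.png

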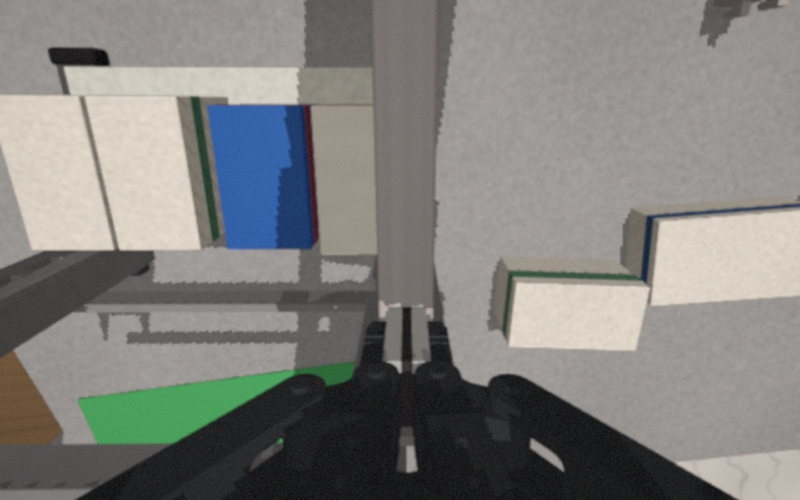

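Call:
carry_out([
  [[-1,0.1,0],[0,0,0],1],
  [[-2,0.3,-0.5],[0,0,0],1],
  [[-2.5,0.4,-1],[0,0,0],1],
  [[-2.5,0.4,-1],[0,0,0],1],
])

```text
time_s: 17.45
ee_pos: [651.5, -83.3, 243.1]
ee_rot: [-3.0, 89.0, -11.6]
contact_force: [-1.0, 0.8, 21.5]
opening: 0.3
```

```bash
python3 st.py
```

```text
t 17.45 ee [651.53 -83.33 243.07] rack x' 656.68 y' 14.46 z 243.07  Fx' -1.1 Fy' 0.6 Fz 21.5 M [ 0.25 -0.02  0.04] 0.3
```

Call:
carry_out([
  [[0,0,-1],[0,0,0],1],
  [[0,0,-2],[0,0,0],1],
  [[0,0,-2],[0,0,0],1],
  [[0,0,-2],[0,0,0],1],
])

```text
time_s: 17.85
ee_pos: [651.6, -83.3, 242.9]
ee_rot: [-3.5, 89.0, -12.1]
contact_force: [-2.9, 2.0, 26.3]
opening: 0.3
```

```bash
python3 st.py
```

```text
t 17.85 ee [651.56 -83.34 242.94] rack x' 656.71 y' 14.46 z 242.94  Fx' -3.1 Fy' 1.5 Fz 26.3 M [0.29 0.45 0.  ] 0.3
```

Call:
carry_out([
  [[0,0,8],[0,0,0],1],
  [[0,0,16],[0,0,0],1],
  [[6,-1,16],[0,0,0],1],
  [[14,-2.1,16],[0,0,0],1],
  [[14,-2.1,16],[0,0,0],1],
  [[14,-2.1,16],[0,0,0],1],
])

```text
time_s: 18.45
ee_pos: [660.2, -84.6, 246.1]
ee_rot: [174.6, 89.8, 165.9]
contact_force: [0.4, -0.5, -0.2]
opening: 0.2
```

```bash
python3 st.py; python3 look.py w10; python3 lev.py w10.pkl
```

```text
t 18.45 ee [660.2  -84.62 246.14] rack x' 665.45 y' 14.47 z 246.14  Fx' 0.4 Fy' -0.4 Fz -0.2 M [ 0.02 -0.06  0.03] 0.2
ee [660.1 -84.6 246.4] F [ 0.6  0.1 -0.2] M [ 0.02  0.01 -0.03] open -0.1 yaw -8.64 toolx [-2.2e-03  6.0e-04 -1.0e+00] t 18.5
rack x' 665.37 y' 14.48 z 246.44  Fx' 0.5 Fy' 0.2 Fz -0.2
L -140 1701 z med 219.04
L -110 3212 z med 219.28
L -80 2660 z med 219.54
L -50 2003 z med 219.77
L lat [109.1 118.6 128.2] yaw rel -0.12
```

View pics/w10.png

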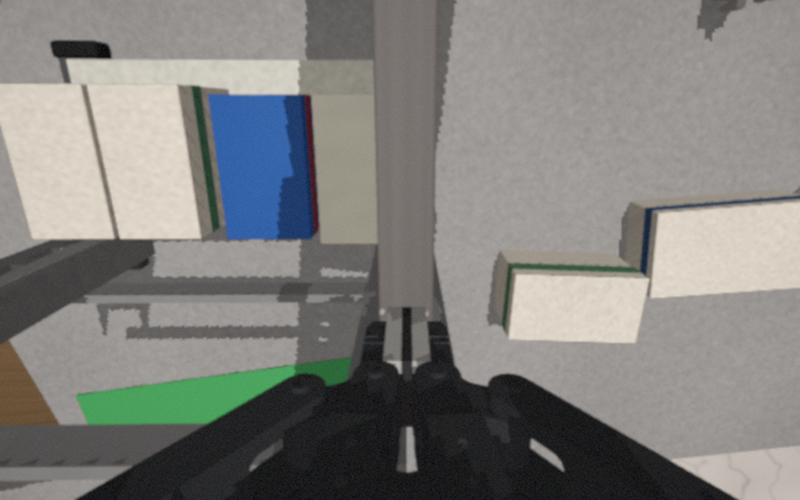

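Call:
carry_out([
  [[1,0,-1.5],[0,0,0],1],
  [[1,0,-3],[0,0,0],1],
  [[0.5,0,-4.5],[0,0,0],1],
  [[0,0,-6],[0,0,0],1],
  [[-0.5,0,-7.5],[0,0,0],1],
  [[-1,0.1,-9],[0,0,0],1],
  [[-1,0.1,-9],[0,0,0],1],
])

```text
time_s: 19.2
ee_pos: [660.9, -84.6, 243.4]
ee_rot: [-2.6, 89.6, -11.2]
contact_force: [-2.4, 0.8, 13.0]
opening: 0.3
```

```bash
python3 st.py
```

```text
t 19.20 ee [660.92 -84.63 243.45] rack x' 666.16 y' 14.57 z 243.45  Fx' -2.5 Fy' 0.5 Fz 13.0 M [0.19 0.42 0.04] 0.3
```

Call:
carry_out([
  [[-0.5,0,-1.5],[0,0,0],1],
  [[-1,0.1,-3],[0,0,0],1],
  [[-1.5,0.2,-4.5],[0,0,0],1],
  [[-1.8,0.2,-5.5],[0,0,0],1],
  [[-1.8,0.2,-5.5],[0,0,0],1],
])

```text
time_s: 19.7
ee_pos: [660.8, -84.8, 242.3]
ee_rot: [-3.7, 89.3, -12.3]
contact_force: [-4.8, 1.7, 22.1]
opening: 0.2
```

```bash
python3 st.py
```

```text
t 19.70 ee [660.84 -84.77 242.25] rack x' 666.10 y' 14.42 z 242.25  Fx' -5.0 Fy' 0.9 Fz 22.1 M [ 0.28  0.69 -0.01] 0.2
```

Call:
carry_out([
  [[-1,0.2,-0.5],[0,0,0],1],
  [[-2,0.3,-1],[0,0,0],1],
  [[-2,0.3,-1.8],[0,0,0],1],
  [[-2,0.3,-1.8],[0,0,0],1],
  [[-2,0.3,-1.8],[0,0,0],1],
])

```text
time_s: 20.2
ee_pos: [660.6, -84.7, 242.1]
ee_rot: [-3.3, 89.0, -11.9]
contact_force: [-1.8, 1.1, 23.4]
opening: -0.1
```

```bash
python3 st.py
```

```text
t 20.20 ee [660.56 -84.75 242.13] rack x' 665.81 y' 14.40 z 242.13  Fx' -1.9 Fy' 0.8 Fz 23.4 M [0.29 0.27 0.05] -0.1
```

Call:
carry_out([
  [[0,0,-1],[0,0,0],1],
  [[-0.5,0,-1.8],[0,0,0],1],
  [[-0.5,0,-1.8],[0,0,0],1],
  [[-0.5,0,-1.8],[0,0,0],1],
])

```text
time_s: 20.6
ee_pos: [660.5, -84.8, 242.0]
ee_rot: [-3.0, 88.9, -11.6]
contact_force: [-1.6, 2.2, 28.2]
opening: 0.0
```

```bash
python3 st.py
```

```text
t 20.60 ee [660.49 -84.78 242.02] rack x' 665.76 y' 14.36 z 242.02  Fx' -1.9 Fy' 2.0 Fz 28.2 M [0.39 0.45 0.02] 0.0
```

Call:
carry_out([
  [[0,0,20],[0,0,0],1],
  [[-20,-20,60],[0,0,0],1],
  [[-60,-60,100],[0,0,0],1],
  [[-90,-110,125],[0,0,0],1],
  [[-90,-120,125],[0,0,0],1],
  [[-90,-120,125],[0,0,0],1],
  [[-90,-120,125],[0,0,0],1],
])

```text
time_s: 21.3
ee_pos: [564.9, -204.7, 355.1]
ee_rot: [18.3, 89.9, 9.6]
contact_force: [0.2, 0.9, -0.6]
opening: 0.0
```

```bash
python3 st.py; python3 look.py w11; python3 lev.py w11.pkl
```

```text
t 21.30 ee [ 564.86 -204.65  355.09] rack x' 589.01 y' -118.40 z 355.09  Fx' 0.1 Fy' 0.9 Fz -0.6 M [0.02 0.03 0.03] 0.0
ee [ 565.  -203.6  354.1] F [-0.3  0.7 -0.7] M [ 0.   -0.02  0.03] open -0.1 yaw -8.659999999999997 toolx [-4.0e-04  1.1e-03 -1.0e+00] t 21.35
rack x' 588.99 y' -117.38 z 354.12  Fx' -0.4 Fy' 0.6 Fz -0.7
L -140 894 z med 218.17
L -110 798 z med 218.32
L -80 722 z med 218.44
L -50 663 z med 218.57
L lat [108.2 116.7 127.4] yaw rel 0.08
R -140 881 z med 217.62
R -110 787 z med 217.61
R -80 727 z med 217.61
R -50 650 z med 217.52
R lat [-130.4 -120.  -111.1] yaw rel -0.02
```

View pics/w11.png

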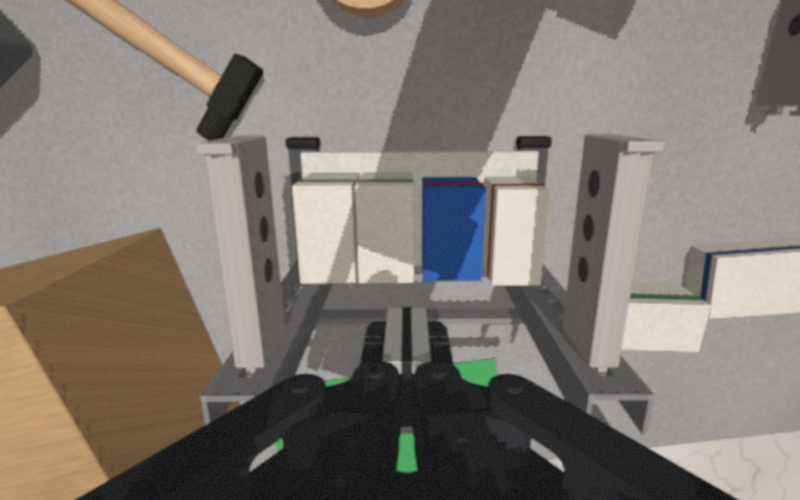

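Run:
```python
import pickle
from h import *
f,o=pickle.load(open("w11.pkl","rb")); X=cloud(f).reshape(-1,3)
c,s=np.cos(np.radians(8.55)),np.sin(np.radians(8.55))
U=np.c_[X[:,0]*c-X[:,1]*s-682.2, X[:,0]*s+X[:,1]*c+104, X[:,2]]
for y0 in (118,-120):
    Q=U[(abs(U[:,1]-y0)<18)&(abs(U[:,0]+0)<6)&(U[:,2]>222)&(U[:,2]<255)]
    print(y0,len(Q),"face x",np.median(Q[Q[:,2]<240][:,0]).round(2),"zmax",np.percentile(Q[:,2],[95,98,99.5]).round(2))
# table plane on left/right
for y0 in (-60,0,60,150,200):
    Q=U[(abs(U[:,1]-y0)<20)&(U[:,0]<-170)&(abs(U[:,2])<6)]
    if len(Q)>50: print("table",y0,len(Q),np.median(Q[:,2]).round(2))
# end faces: bracket top end, noses
for n,y0 in (("L",117),("R",-120)):
    Q=U[(abs(U[:,1]-y0)<7)&(U[:,0]<-5)&(U[:,0]>-170)&(U[:,2]>214)&(U[:,2]<221)]; print(n,"top x range",np.percentile(Q[:,0],[.3,99.7]).round(1))
    Q=U[(abs(U[:,1]-y0)<7)&(U[:,0]<-130)&(U[:,0]>-170)&(U[:,2]>224)&(U[:,2]<232)]; print(n,"nose x",np.percentile(Q[:,0],[1,50,99]).round(1),"z",np.percentile(Q[:,2],[50,95]).round(2))
```

```text
118 1014 face x -0.21 zmax [246.8  247.12 247.75]
-120 939 face x 0.0 zmax [246.78 247.12 247.5 ]
table -60 2274 1.43
table 0 2673 1.41
table 60 2669 1.4
table 150 2657 1.3
table 200 2653 1.28
L top x range [-150.4   -5.5]
L nose x [-150.5 -147.9 -145.1] z [226.82 228.08]
R top x range [-149.6   -5.6]
R nose x [-150.1 -146.8 -144. ] z [226.59 227.62]
```

Call:
carry_out([
  [[20,40,-20],[0,0,0],1],
  [[40,80,-50],[0,0.02,0],1],
  [[75,110,-80],[0.004,0.035,0],1],
  [[96,119,-98],[0.008,0.052,0],1],
  [[96,119,-105],[0.008,0.052,0],1],
  [[96,119,-107],[0.008,0.052,0],1],
  [[96,119,-107],[0.008,0.052,0],1],
])

```text
time_s: 22.05
ee_pos: [660.6, -84.8, 247.4]
ee_rot: [-179.4, 86.9, 172.0]
contact_force: [-0.1, -0.6, 0.1]
opening: -0.3
```

```bash
python3 st.py
```

```text
t 22.05 ee [660.55 -84.8  247.44] rack x' 665.82 y' 14.35 z 247.44  Fx' -0.0 Fy' -0.6 Fz 0.1 M [-0.06 -0.04 -0.03] -0.3
```

Call:
carry_out([
  [[0,0,-2],[0,0,0],1],
  [[0,0,-4],[0,0,0],1],
  [[0,0,-5.5],[0,0,0],1],
  [[0,0,-7],[0,0,0],1],
  [[-0.5,0,-8.5],[0,0,0],1],
  [[-1,0.1,-10],[0,0,0],1],
  [[-1,0.1,-10],[0,0,0],1],
])

```text
time_s: 22.75
ee_pos: [661.0, -85.8, 242.5]
ee_rot: [-178.7, 87.3, 172.6]
contact_force: [-4.6, -0.0, 12.8]
opening: -0.1
```

```bash
python3 st.py
```

```text
t 22.75 ee [660.97 -85.8  242.45] rack x' 666.38 y' 13.42 z 242.45  Fx' -4.6 Fy' -0.7 Fz 12.8 M [ 0.05  0.62 -0.08] -0.1
```

Call:
carry_out([
  [[-1,0.4,-1.5],[0,0,0],1],
  [[-2,0.8,-3],[0,0,0],1],
  [[-2.3,0.9,-4],[0,0,0],1],
  [[-2.3,0.9,-4],[0,0,0],1],
])

```text
time_s: 23.15
ee_pos: [660.7, -85.6, 242.0]
ee_rot: [-177.0, 87.7, 174.3]
contact_force: [-2.8, -0.2, 18.8]
opening: -0.2
```

```bash
python3 st.py
```

```text
t 23.15 ee [660.7  -85.64 242.01] rack x' 666.09 y' 13.54 z 242.01  Fx' -2.8 Fy' -0.6 Fz 18.8 M [-0.04  0.53  0.02] -0.2
```

Call:
carry_out([
  [[-0.5,0.1,-1.5],[0,0,0],1],
  [[-1,0.2,-2.5],[0,0,0],1],
  [[-1,0.2,-3.2],[0,0,0],1],
  [[-1,0.2,-3.2],[0,0,0],1],
  [[-1,0.2,-3.2],[0,0,0],1],
])

```text
time_s: 23.65
ee_pos: [660.7, -85.6, 241.1]
ee_rot: [-176.3, 87.9, 175.0]
contact_force: [-2.7, -0.6, 24.2]
opening: -0.4
```

```bash
python3 st.py
```

```text
t 23.65 ee [660.72 -85.6  241.13] rack x' 666.11 y' 13.58 z 241.13  Fx' -2.6 Fy' -1.0 Fz 24.2 M [0.01 0.59 0.  ] -0.4
```

Call:
carry_out([
  [[-0.3,0.1,-0.7],[0,0,0],1],
  [[-0.5,0.1,-1.5],[0,0,0],1],
  [[-0.5,0.1,-1.5],[0,0,0],1],
  [[-0.5,0.1,-1.5],[0,0,0],1],
])

```text
time_s: 24.05
ee_pos: [660.7, -85.6, 240.9]
ee_rot: [-175.9, 88.0, 175.5]
contact_force: [-4.6, 0.7, 27.3]
opening: -0.1
```

```bash
python3 st.py
```

```text
t 24.05 ee [660.67 -85.59 240.9 ] rack x' 666.05 y' 13.58 z 240.90  Fx' -4.6 Fy' 0.0 Fz 27.3 M [ 0.    0.71 -0.04] -0.1
```

Call:
carry_out([
  [[0,0,20],[0,0,0],1],
  [[-20,-20,60],[0,0,0],1],
  [[-60,-60,100],[-0.004,-0.026,0],1],
  [[-91,-110,126],[-0.008,-0.052,0],1],
  [[-91,-120,126],[-0.008,-0.052,0],1],
  [[-91,-120,126],[-0.008,-0.052,0],1],
  [[-91,-120,126],[-0.008,-0.052,0],1],
])

```text
time_s: 24.75
ee_pos: [565.0, -204.6, 355.8]
ee_rot: [4.5, 89.9, -4.3]
contact_force: [0.4, 1.2, -0.7]
opening: 0.1
```

```bash
python3 look.py w12; python3 lev.py w12.pkl
python3 - <<'E'
import pickle
from h import *
f,o=pickle.load(open("w12.pkl","rb")); X=cloud(f).reshape(-1,3)
c,s=np.cos(np.radians(8.55)),np.sin(np.radians(8.55))
U=np.c_[X[:,0]*c-X[:,1]*s-682.2, X[:,0]*s+X[:,1]*c+104, X[:,2]]
for n,y0 in (("L",117),("R",-120)):
    Q=U[(abs(U[:,1]-y0)<7)&(U[:,0]<-5)&(U[:,0]>-170)&(U[:,2]>214)&(U[:,2]<221)]; print(n,"top x range",np.percentile(Q[:,0],[.3,99.7]).round(1))
    Q=U[(abs(U[:,1]-y0)<7)&(U[:,0]<-130)&(U[:,0]>-170)&(U[:,2]>224)&(U[:,2]<232)]; print(n,"nose x",np.percentile(Q[:,0],[1,50,99]).round(1),"z",np.percentile(Q[:,2],[50,95]).round(2))
    Q=U[(abs(U[:,1]-y0)<18)&(abs(U[:,0]+0)<6)&(U[:,2]>222)&(U[:,2]<255)]
    print(y0,len(Q),"face x",np.median(Q[Q[:,2]<240][:,0]).round(2),"zmax",np.percentile(Q[:,2],[95,98,99.5]).round(2))
E
```

```text
ee [ 565.2 -203.6  354.7] F [ 0.3  0.8 -1.3] M [-0.01  0.    0.03] open -0.1 yaw -8.680000000000007 toolx [-1.e-04  9.e-04 -1.e+00] t 24.8
rack x' 589.14 y' -117.32 z 354.69  Fx' 0.2 Fy' 0.9 Fz -1.3
L -140 892 z med 217.21
L -110 801 z med 217.25
L -80 717 z med 217.27
L -50 649 z med 217.36
L lat [108.3 117.  127.5] yaw rel 0.12
R -140 887 z med 217.61
R -110 794 z med 217.58
R -80 716 z med 217.63
R -50 655 z med 217.61
R lat [-130.4 -120.1 -111.2] yaw rel -0.02
L top x range [-150.3   -6.1]
L nose x [-150.2 -147.5 -144.7] z [225.87 226.91]
117 1008 face x -0.17 zmax [246.83 247.12 247.46]
R top x range [-142.3   -5.5]
R nose x [-149.9 -146.6 -143.6] z [226.57 227.66]
-120 944 face x -0.0 zmax [246.89 247.21 247.47]
```

The left bracket dropped about 1.2 mm more. Both brackets now read the same height (217.3 against 217.6) and it is level and flush, so it is home. Next is the shelf.

Call:
carry_out([
  [[-103,536,-60],[0,0,-1.29],-0.3],
  [[-103,536,-60],[0,0,-1.29],-0.3],
  [[-103,536,-60],[0,0,-1.29],-0.3],
  [[-103,536,-60],[0,0,-1.29],-0.3],
  [[-103,536,-60],[0,0,-1.29],-0.3],
  [[-103,536,-60],[0,0,-1.29],-0.3],
  [[-103,536,-60],[0,0,-1.29],-0.3],
  [[-103,536,-60],[0,0,-1.29],-0.3],
  [[-103,536,-60],[0,0,-1.29],-0.3],
  [[-103,536,-140],[0,0,-1.29],-0.3],
  [[-103,536,-140],[0,0,-1.29],-0.3],
  [[-103,536,-140],[0,0,-1.29],-0.3],
])

```text
time_s: 26.0
ee_pos: [462.1, 326.6, 219.2]
ee_rot: [-87.4, 89.9, -169.8]
contact_force: [2.1, -0.2, 0.5]
opening: 55.5
```

Call:
carry_out([
  [[0,0,0],[0,0,0],-0.3],
  [[0,0,0],[0,0,0],-0.3],
  [[0,0,0],[0,0,0],-0.3],
])

```text
time_s: 26.3
ee_pos: [464.3, 323.8, 221.7]
ee_rot: [73.6, 90.0, -8.9]
contact_force: [0.6, 0.3, -0.0]
opening: 55.2
```

```bash
python3 look.py w13
python3 - <<'E'
import pickle
from h import *
f,o=pickle.load(open("w13.pkl","rb")); X=cloud(f).reshape(-1,3)
Q=X[(X[:,0]>350)&(X[:,0]<600)&(X[:,1]>230)&(X[:,1]<430)&(X[:,2]>48)&(X[:,2]<62)]
print(len(Q),cv2.minAreaRect(Q[:,:2].astype(np.float32)),np.median(Q[:,2]))
Q=X[(X[:,0]>250)&(X[:,0]<680)&(X[:,1]>230)&(X[:,1]<430)&(X[:,2]>13)&(X[:,2]<22)]
print(len(Q),cv2.minAreaRect(Q[:,:2].astype(np.float32)),np.median(Q[:,2]))
E
```

```text
ee [464.8 323.5 222.4] F [ 0.6 -0.3  0.4] M [-0.05  0.02 -0.01] open 55.3 yaw -82.58 toolx [ 1.8e-03  5.0e-04 -1.0e+00] t 26.35
rack x' 411.55 y' 389.02 z 222.37  Fx' 0.6 Fy' -0.2 Fz 0.4
1866 ((461.8058776855469, 342.49127197265625), (12.009313583374023, 108.73274230957031), 8.419833183288574) 55.398538122678815
4033 ((497.25604248046875, 347.3657531738281), (352.079833984375, 129.02772521972656), 8.42088508605957) 17.307232378680965
```

View pics/w13.png

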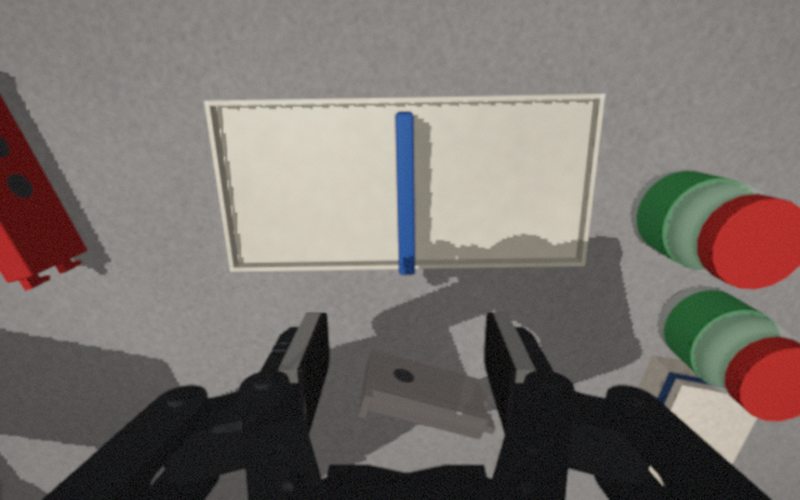

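Run:
```python
import pickle
from h import *
f,o=pickle.load(open("w13.pkl","rb"))
P=plane(f,np.array([[205,102],[605,95],[585,265],[231,271]])*.8,17.3); print(P.round(1),P.mean(0).round(1))
d=P[1]-P[0];e=P[2]-P[3];g=P[3]-P[0]
print(np.linalg.norm(d),np.linalg.norm(e),np.linalg.norm(g),np.degrees(np.arctan2(d[1],d[0])),np.degrees(np.arctan2(e[1],e[0])),np.degrees(np.arctan2(g[1],g[0])))
```

```text
[[315.4 384.1  17.3]
 [592.3 425.1  17.3]
 [611.  299.7  17.3]
 [334.3 258.4  17.3]] [463.2 341.8  17.3]
279.8433634721434 279.77111921361575 127.08295172483135 8.424404548954813 8.491429110320219 -81.48361616852118
```

Call:
carry_out([
  [[-2.5,18.5,-40],[0,0,0.018],-0.3],
  [[-2.5,18.5,-85],[0,0,0.018],-0.3],
  [[-2.5,18.5,-125],[0,0,0.018],-0.3],
  [[-2.5,18.5,-155],[0,0,0.018],-0.3],
  [[-2.5,18.5,-172],[0,0,0.018],-0.3],
  [[-2.5,18.5,-180],[0,0,0.018],-0.3],
  [[-2.5,18.5,-180],[0,0,0.018],-0.3],
  [[-2.5,18.5,-180],[0,0,0.018],-0.3],
])

```text
time_s: 27.15
ee_pos: [463.2, 342.4, 43.0]
ee_rot: [109.4, 89.8, 27.9]
contact_force: [-0.5, 0.1, -1.0]
opening: 55.5
```

```bash
python3 st.py
```

```text
t 27.15 ee [463.18 342.38  43.01] rack x' 407.12 y' 407.44 z 43.01  Fx' -0.5 Fy' 0.0 Fz -1.0 M [ 0.   -0.02  0.01] 55.5
```

Call:
carry_out([
  [[0,0,0],[0,0,0],1],
  [[0,0,0],[0,0,0],1],
  [[0,0,0],[0,0,0],1],
  [[0,0,0],[0,0,0],1],
  [[0,0,0],[0,0,0],1],
  [[0,0,0],[0,0,0],1],
  [[0,0,0],[0,0,0],1],
], newtons=110)

```text
time_s: 27.85
ee_pos: [462.0, 342.6, 42.5]
ee_rot: [110.3, 89.9, 28.7]
contact_force: [-0.8, -1.1, 6.2]
opening: 10.6
```

```bash
python3 st.py
```

```text
t 27.85 ee [461.96 342.57  42.48] rack x' 405.89 y' 407.44 z 42.48  Fx' -0.6 Fy' -1.2 Fz 6.2 M [-0.08  0.3  -0.04] 10.6
```

Call:
carry_out([
  [[0,0,10],[0,0,0],1],
  [[0,0,40],[0,0,0],1],
  [[0,0,80],[0,0,0],1],
  [[0,0,120],[0,0,0],1],
  [[0,0,160],[0,0,0],1],
  [[5,-20,190],[0,0,0.08],1],
  [[12,-50,215],[0,0,0.16],1],
  [[20,-85,235],[0,0,0.25],1],
  [[28,-120,245],[0,0,0.34],1],
  [[36,-155,250],[0,0,0.43],1],
  [[40,-190,250],[0,0,0.52],1],
  [[40,-225,250],[0,0,0.61],1],
])

```text
time_s: 29.05
ee_pos: [501.0, 115.7, 290.7]
ee_rot: [-121.6, 89.9, -167.9]
contact_force: [1.0, -0.7, -5.0]
opening: 10.9
```

```bash
python3 st.py
```

```text
t 29.05 ee [501.02 115.69 290.69] rack x' 478.25 y' 188.89 z 290.69  Fx' 1.1 Fy' -0.5 Fz -5.0 M [-0.02 -0.04  0.01] 10.9
```

Call:
carry_out([
  [[-8,-30,0],[0,0,0.07],1],
  [[-16,-65,0],[0,0,0.15],1],
  [[-26,-100,0],[0,0,0.23],1],
  [[-36,-140,0],[0,0,0.32],1],
  [[-46,-180,0],[0,0,0.41],1],
  [[-55,-220,0],[0,0,0.5],1],
  [[-60,-255,0],[0,0,0.58],1],
  [[-62,-280,0],[0,0,0.64],1],
  [[-62,-288,0],[0,0,0.664],1],
  [[-62,-288,0],[0,0,0.664],1],
  [[-62,-288,0],[0,0,0.664],1],
  [[-62,-288,0],[0,0,0.664],1],
])

```text
time_s: 30.25
ee_pos: [439.3, -169.8, 290.9]
ee_rot: [142.4, 89.9, 133.9]
contact_force: [0.4, 0.2, -3.6]
opening: 10.8
```

```bash
python3 look.py w14; python3 look.py t14 top
```

```text
ee [ 439.4 -169.8  291. ] F [-0.3 -0.4 -4.3] M [0.01 0.01 0.06] open 10.9 yaw -8.459999999999994 toolx [-6.e-04  6.e-04 -1.e+00] t 30.3
rack x' 459.75 y' -102.58 z 291.01  Fx' -0.3 Fy' -0.5 Fz -4.3
ee [ 439.5 -169.9  291.1] F [ 0.4  0.4 -5.3] M [0.03 0.01 0.02] open 10.9 yaw -8.450000000000003 toolx [-3.e-04  4.e-04 -1.e+00] t 30.35
rack x' 459.88 y' -102.62 z 291.11  Fx' 0.3 Fy' 0.5 Fz -5.3
```

View pics/w14.png

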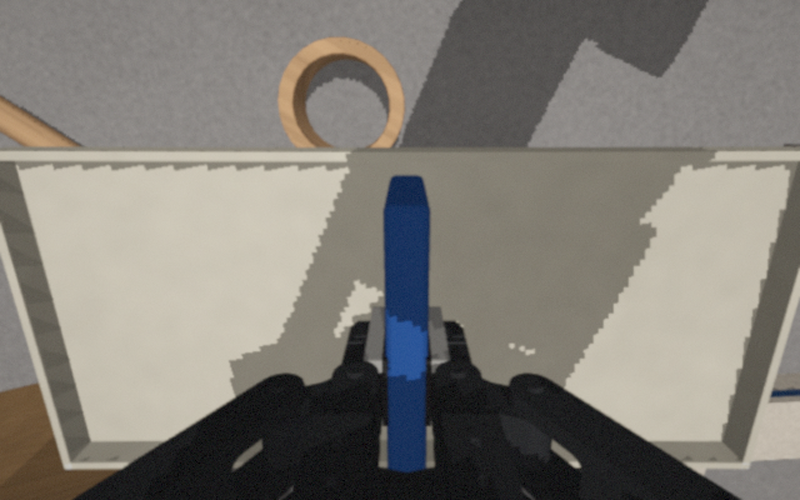

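```bash
cat > sh.py <<'E'
import sys,pickle
from h import *
f,o=pickle.load(open(sys.argv[1],"rb")); X=cloud(f).reshape(-1,3)
zb=float(sys.argv[2])
c,s=np.cos(np.radians(8.55)),np.sin(np.radians(8.55))
U=np.c_[X[:,0]*c-X[:,1]*s, X[:,0]*s+X[:,1]*c, X[:,2]]
p=o["ee_pos"]; tx,ty=p[0]*c-p[1]*s,p[0]*s+p[1]*c
Q=U[(abs(U[:,2]-zb)<2.5)&(abs(U[:,0]-tx)<90)&(abs(U[:,1]-ty)<160)]
print(len(Q),"x' edges rel tcp",np.percentile(Q[:,0],[.2,99.8])-tx,"y'",np.percentile(Q[:,1],[.2,99.8])-ty, "abs",Q[:,:2].min(0),Q[:,:2].max(0))
for y in (-120,-80,80,120):
    q=Q[abs(Q[:,1]-ty-y)<8]; q=q[q[:,0]<tx-50]
    if len(q): print(y,"front edge x' %.1f z %.2f"%(np.percentile(q[:,0],2)-tx,np.median(q[:,2])))
E
python3 sh.py w14.pkl 266
```

```text
10531 x' edges rel tcp [-63.16237187  65.32394776] y' [-139.97952526  141.04875758] abs [ 396.44906831 -243.59173109] [526.24294272  39.07150206]
-120 front edge x' -62.8 z 265.87
-80 front edge x' -63.0 z 265.79
80 front edge x' -63.2 z 265.83
120 front edge x' -63.1 z 265.77
```

Call:
carry_out([
  [[20,-3.3,0],[0,0,0],1],
  [[45,-7.4,0],[0,0,0],1],
  [[70,-11.5,0],[0,0,0],1],
  [[95,-15.5,0],[0,0,0],1],
  [[118,-19.3,0],[0,0,0],1],
  [[135,-22.1,0],[0,0,0],1],
  [[145,-23.7,0],[0,0,0],1],
  [[148,-24.2,0],[0,0,0],1],
  [[148,-24.2,0],[0,0,0],1],
  [[148,-24.2,0],[0,0,0],1],
])

```text
time_s: 31.35
ee_pos: [586.9, -194.7, 291.2]
ee_rot: [173.3, 89.9, 164.8]
contact_force: [-0.0, 0.5, -3.5]
opening: 10.6
```

```bash
python3 look.py w15;python3 sh.py w15.pkl 266; python3 look.py t15 top; python3 -c "
from h import *;import pickle
f,o=pickle.load(open('t15.pkl','rb'));crop(f,300,90,460,240,4.5,'t15c.png')"
```

```text
ee [ 586.8 -194.8  291.3] F [ 0.  -0.1 -4.4] M [-0.03 -0.    0.03] open 10.6 yaw -8.530000000000001 toolx [-6.e-04  1.e-04 -1.e+00] t 31.4
rack x' 609.28 y' -105.42 z 291.34  Fx' 0.1 Fy' -0.1 Fz -4.4
11094 x' edges rel tcp [-62.96308165  65.33085609] y' [-139.83864528  141.10165664] abs [ 546.23978358 -246.05018413] [675.75163399  36.33596612]
-120 front edge x' -62.8 z 266.16
-80 front edge x' -62.9 z 266.17
80 front edge x' -63.0 z 266.04
120 front edge x' -62.8 z 266.03
ee [ 586.9 -194.9  291.4] F [-0.5 -0.3 -4.9] M [-0.02 -0.   -0.03] open 10.9 yaw -8.540000000000006 toolx [-4.e-04  1.e-04 -1.e+00] t 31.45
rack x' 609.34 y' -105.44 z 291.43  Fx' -0.4 Fy' -0.4 Fz -4.9
```

View pics/w15.png

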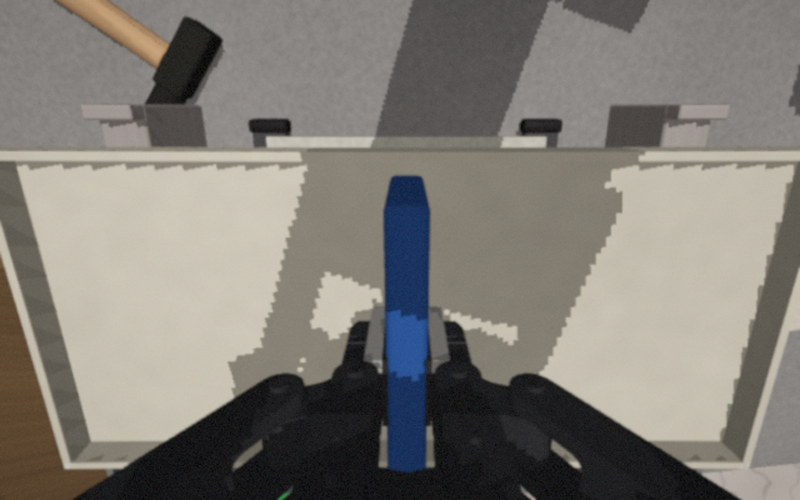

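View pics/t15c.png

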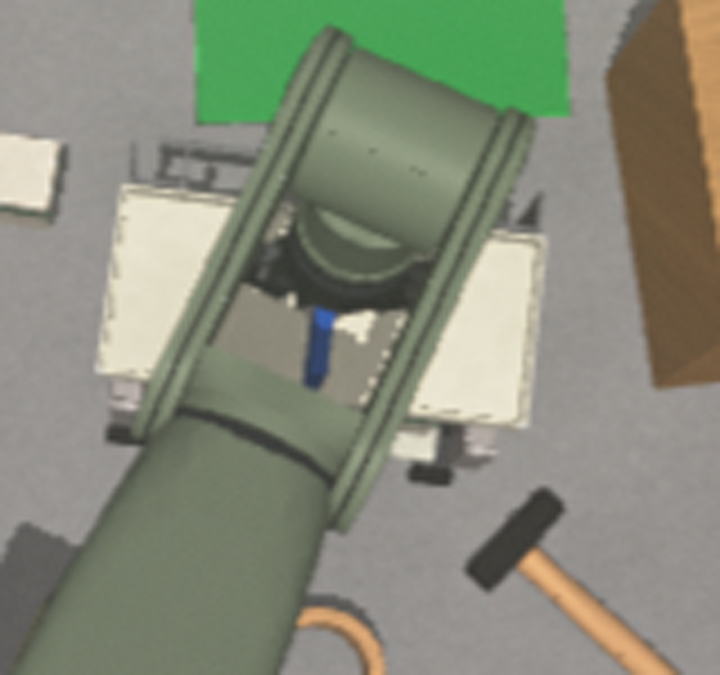

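Call:
carry_out([
  [[0,0.5,-6],[0,0,0],1],
  [[0,0.5,-12],[0,0,0],1],
  [[0,0.5,-18],[0,0,0],1],
  [[0,0.5,-23],[0,0,0],1],
  [[0,0.5,-27],[0,0,0],1],
  [[0,0.5,-29],[0,0,0],1],
  [[0,0.5,-30],[0,0,0],1],
  [[0,0.5,-30],[0,0,0],1],
  [[0,0.5,-30],[0,0,0],1],
])

```text
time_s: 32.35
ee_pos: [587.7, -194.6, 261.6]
ee_rot: [-16.1, 90.0, -24.6]
contact_force: [0.1, -0.3, -4.6]
opening: 11.0
```

```bash
python3 st.py
```

```text
t 32.35 ee [ 587.74 -194.59  261.62] rack x' 610.14 y' -105.05 z 261.62  Fx' 0.1 Fy' -0.3 Fz -4.6 M [-0.07 -0.01 -0.02] 11.0
```

Call:
carry_out([
  [[-0.5,0.5,-0.6],[0,0,0],1],
  [[-0.5,0.5,-1.2],[0,0,0],1],
  [[-0.5,0.5,-1.8],[0,0,0],1],
  [[-0.5,0.5,-2.2],[0,0,0],1],
  [[-0.5,0.5,-2.2],[0,0,0],1],
])

```text
time_s: 32.85
ee_pos: [587.0, -194.0, 259.0]
ee_rot: [166.4, 90.0, 157.9]
contact_force: [0.3, 0.3, -5.8]
opening: 10.9
```

```bash
python3 st.py
```

```text
t 32.85 ee [ 587.01 -193.98  259.  ] rack x' 609.33 y' -104.55 z 259.00  Fx' 0.3 Fy' 0.3 Fz -5.8 M [ 0.01  0.01 -0.05] 10.9
```

Call:
carry_out([
  [[0,0,-0.4],[0,0,0],1],
  [[0,0,-0.8],[0,0,0],1],
  [[0,0,-1.2],[0,0,0],1],
  [[0,0,-1.2],[0,0,0],1],
])

```text
time_s: 33.25
ee_pos: [587.1, -194.0, 258.5]
ee_rot: [-21.5, 90.0, -30.1]
contact_force: [-1.9, 0.5, -0.9]
opening: 10.6
```

```bash
python3 st.py
```

```text
t 33.25 ee [ 587.12 -194.04  258.51] rack x' 609.44 y' -104.60 z 258.51  Fx' -1.9 Fy' 0.2 Fz -0.9 M [ 0.12  0.22 -0.05] 10.6
```

Call:
carry_out([
  [[0,0,-0.4],[0,0,0],1],
  [[0,0,-0.7],[0,0,0],1],
  [[0,0,-0.7],[0,0,0],1],
])

```text
time_s: 33.55
ee_pos: [587.1, -194.0, 258.5]
ee_rot: [-24.7, 90.0, -33.2]
contact_force: [-4.4, 1.3, 4.2]
opening: 10.7
```

```bash
python3 st.py; python3 look.py w16; python3 sh.py w16.pkl 233.5
```

```text
t 33.55 ee [ 587.11 -194.05  258.47] rack x' 609.43 y' -104.60 z 258.47  Fx' -4.6 Fy' 0.6 Fz 4.2 M [ 0.35  0.65 -0.03] 10.7
ee [ 587.1 -194.1  258.5] F [-3.6  1.1  5.1] M [0.31 0.68 0.02] open 10.5 yaw -8.530000000000001 toolx [ 8.e-04 -5.e-04 -1.e+00] t 33.6
rack x' 609.46 y' -104.62 z 258.47  Fx' -3.8 Fy' 0.6 Fz 5.1
10586 x' edges rel tcp [-62.97494041  73.61701889] y' [-140.12054593  141.05073337] abs [ 546.37912187 -245.58828511] [683.90374214  37.56086948]
-120 front edge x' -62.8 z 233.41
-80 front edge x' -63.0 z 233.32
80 front edge x' -63.0 z 233.16
120 front edge x' -62.8 z 233.18
```

Call:
carry_out([
  [[-0.6,0.1,0.5],[0,0,0],1],
  [[-0.6,0.1,0.5],[0,0,0],1],
  [[-0.6,0.1,0.5],[0,0,0],0.4],
  [[-0.6,0.1,0.5],[0,0,0],0.2],
  [[-0.6,0.1,0.5],[0,0,0],0],
  [[-0.6,0.1,0.5],[0,0,0],0],
  [[-0.6,0.1,0.5],[0,0,0],0],
  [[-0.6,0.1,0.5],[0,0,0],0],
], newtons=40)

```text
time_s: 34.4
ee_pos: [586.5, -194.0, 257.6]
ee_rot: [-89.4, 90.0, -97.9]
contact_force: [0.8, -0.9, 0.2]
opening: 42.6
```

```bash
python3 st.py
```

```text
t 34.40 ee [ 586.47 -193.95  257.61] rack x' 608.79 y' -104.61 z 257.61  Fx' 1.0 Fy' -0.8 Fz 0.2 M [-0.02  0.01 -0.02] 42.6
```

Call:
carry_out([
  [[0,0,15],[0,0,0],0],
  [[0,0,40],[0,0,0],0],
  [[0,0,80],[0,0,0],0],
  [[-20,0,110],[0,0,0],0],
  [[-60,0,130],[0,0,0],0],
  [[-90,0,140],[0,0,0],0],
  [[-90,0,140],[0,0,0],0],
  [[-90,0,140],[0,0,0],0],
  [[-90,0,140],[0,0,0],0],
])

```text
time_s: 35.3
ee_pos: [496.9, -193.9, 397.6]
ee_rot: [90.8, 90.0, 82.3]
contact_force: [0.3, -0.0, -0.6]
opening: 42.6
```

```bash
python3 look.py w17; python3 look.py s17 scene
python3 - <<'E'
import pickle
from h import *
f,o=pickle.load(open("s17.pkl","rb")); crop(f,270,90,450,330,2.4,"s17c.png")
f,o=pickle.load(open("w17.pkl","rb")); X=cloud(f).reshape(-1,3)
c,s=np.cos(np.radians(8.55)),np.sin(np.radians(8.55))
U=np.c_[X[:,0]*c-X[:,1]*s-682.2, X[:,0]*s+X[:,1]*c+104, X[:,2]]
for z0,z1,l in((231,236,"rim"),):
    Q=U[(U[:,2]>z0)&(U[:,2]<z1)&(abs(U[:,1])<150)&(U[:,0]>-142)&(U[:,0]<-3)]
    print(l,len(Q),np.percentile(Q,[.2,99.8],axis=0).round(1))
    for y in (-130,-100,-50,50,100,130):
        q=Q[(abs(Q[:,1]-y)<6)&(Q[:,0]<-110)]
        if len(q): print(y,"front edge %.1f z %.2f"%(np.percentile(q[:,0],2),np.median(q[:,2])))
for n,y0 in (("L",117),("R",-120)):
    Q=U[(abs(U[:,1]-y0)<8)&(U[:,0]<-130)&(U[:,0]>-170)&(U[:,2]>222.5)&(U[:,2]<230)]; print(n,"nose",len(Q),np.percentile(Q[:,0],[1,99]).round(1),np.percentile(Q[:,2],95).round(2))
E
```

```text
ee [ 496.9 -193.8  397. ] F [-0.1  0.3  0.8] M [0.04 0.05 0.01] open 42.8 yaw -8.5 toolx [-8.e-04  7.e-04 -1.e+00] t 35.35
rack x' 520.22 y' -117.81 z 397.05  Fx' -0.2 Fy' 0.3 Fz 0.8
ee [ 496.9 -193.8  396.8] F [0.6 0.4 0.2] M [ 0.04 -0.   -0.  ] open 42.7 yaw -8.489999999999995 toolx [-1.3e-03  9.0e-04 -1.0e+00] t 35.4
rack x' 520.23 y' -117.76 z 396.77  Fx' 0.5 Fy' 0.5 Fz 0.2
rim 2803 [[-135.8 -140.4  231. ]
 [  -6.9  139.9  235.5]]
-130 front edge -135.7 z 233.14
-100 front edge -135.5 z 233.19
-50 front edge -135.4 z 233.41
50 front edge -135.6 z 233.30
100 front edge -135.6 z 233.18
130 front edge -135.5 z 233.07
L nose 202 [-150.  -134.8] 228.93
R nose 196 [-150.1 -134.8] 228.73
```

View pics/w17.png

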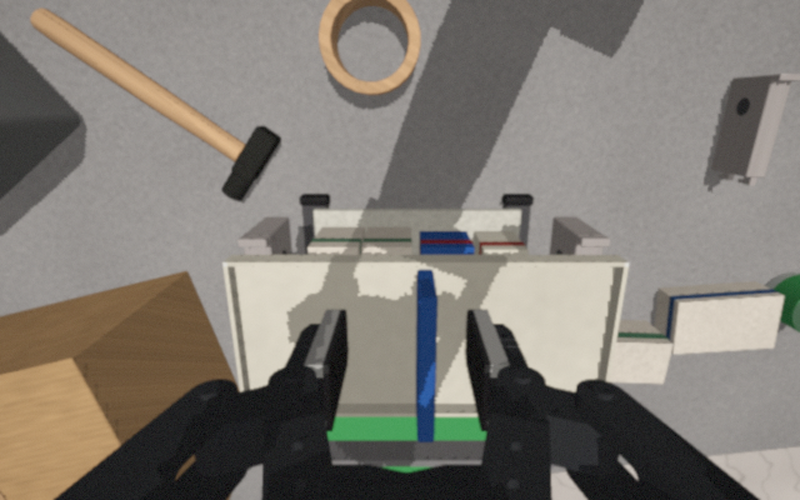

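View pics/s17c.png

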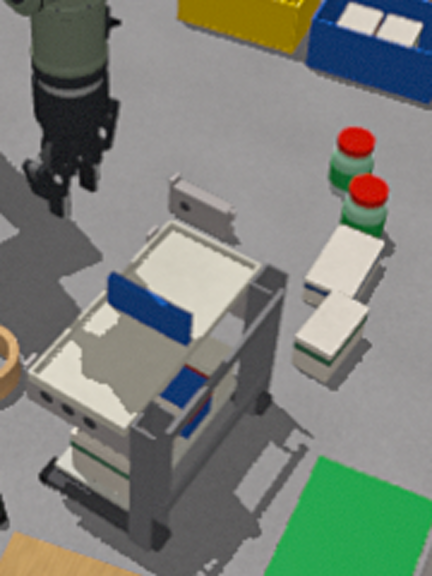

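The shelf is level (rim 233.1–233.4), square, and spans -135.7 to -7 mm, so it sits behind the noses (-144). The robot is clear of everything and the other things have not moved. I'm handing in.

```bash
python3 -c "
from cell import bot
print(bot.hand_in())"
```

```text
the job is handed in; nothing more can be done
None
```

The long bracket is hung in the top two slots of the left-hand upright and pushed home, and the white shelf lies level on both brackets. I handed the job in at about 35 s.

**Bracket:** I felt its tabs into the slots and seated it flat against the upright. Then I pushed it down on its flat top with at most 28 N.
- The first two pushes stopped 1–2 mm short, because the tilted fingertips were bearing too far from the upright. I tilted the tool the other way and pushed again, which sent it home.
- In the last check its top read 217.3 mm and the right-hand bracket's read 217.6 mm. The camera reads about 1.5 mm high, so the difference is within its noise. The bracket was level to about 0.1°.

**Shelf:** it touched down at the predicted height and I released it without a jolt.
- The rim is level to about 0.3 mm and square to the rack to about 0.1°.
- The shelf spans about 136 to 7 mm in front of the upright faces, behind the noses at 144 mm.

The robot is clear of everything. I touched none of the other things, and none in the last pictures looked moved; the red look-alike was outside those views. None of the final checks disagreed.

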